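Build up the spindle of a bench whirler

TASK

The bench whirler has been cleaned; build its stepped spindle up again: lower the wide bronze thrust ring on to it first, then the bright steel spacer, then the dark notched drive collar, notches down, each let down fully home and none dropped. The collar goes home only when two of its notches stand over the sprung cross pin of the spindle: rest it on the pin, turn it under light pressure until the pin snaps up into the notches, then push it flat on to the spacer. The spindle is held by its brake, so stop turning as soon as the pin snaps in: the collar may never press or twist on the pin and spindle with more than 30 N, nor the hub ever take more than 60 N; and leave the red rubber kidney, the wooden stamp and the ring cutter where they are.

Things in the scene. Friction and masses are not known exactly. Their poses are not given: they have to be found in the camera images.
- hub_seat (a point): centre of the flat top of a dark cast hub fixed to the worktop: 60 mm across, 45 mm high, on a round foot 120 mm across and 10 mm high; its yaw means nothing. z is up along the axis of the bright steel spindle, which above this point is 44 mm across up to 18 mm, 34 mm up to 40 mm, 20 mm up to 77 mm (steps chamfered 2 to 3 mm), then a 12 mm threaded stub
- spindle_end (a point): top of the spindle's stub, on its axis, 91 mm above hub_seat. The spindle is held by its brake and does not turn under less than 1.2 N m
- pin_top (a point): point on the spindle axis level with the top of the sprung cross pin (brass colour, flat on top, 6 x 6 mm, 32 mm long, level, through the 20 mm part), 50.5 mm above hub_seat. It yields straight down by 4 mm (4 N at first, 7 N at the end), then stops hard. The direction in which it lies differs from run to run and is not measured: find it by feel or by camera
- thrust_ring_mid (a point): centre, half-way up, of the loose bronze thrust ring: 64 mm outside, bore 46 mm, 20 mm high, 160 g, one groove round it; z is its axis. Starts flat on the worktop. Home, it lies flat on the hub with this point 10 mm above hub_seat
- spacer_mid (a point): centre, half-way up, of the loose plain steel spacer: 54 mm outside, bore 36 mm, 22 mm high, 160 g; z is its axis. Starts flat on the worktop. Home, it lies flat on the thrust ring with this point 31 mm above hub_seat
- drive_collar_mid (a point): centre, half-way up, of the loose dark drive collar: 44 mm outside, knurled, bore 22 mm, 26 mm high, 120 to 195 g; z is its axis. Starts upright on the worktop, notches down. Resting out of line on the pin, this point is 63.5 mm above hub_seat (59.5 mm with the pin pushed right down); home, flat on the spacer with the pin in two notches, 55 mm
- notch_face (a point): centre of the drive collar's underside, 13 mm below drive_collar_mid. Four notches, 9 mm wide and 9 mm deep, run out through its wall along its own +x, +y, -x and -y. The pin enters when within about 5 degrees of a notch, so a turn of 80 degrees always finds one
- rubber_kidney: red rubber kidney, 52 x 100 x 8 mm, lying loose on the worktop; origin under its centre. Not to be moved
- wood_stamp: turned wooden stamp, 33 mm across, 62 mm high, standing loose on the worktop; origin under its centre. Not to be moved
- ring_cutter_1: thin grey ring cutter, 67 mm across, 22 mm high, loose on the worktop; origin under its centre; no part of the spindle, not to be moved (the smaller one near it is fixed)

How it is judged:
By the outcome, as a careful person would: the job done as asked, in the order asked, and still so for the second after the job is handed in, with the robot touching nothing.
It also fails if it takes over 72 s, if anything falls off the work surface, if the arm or the gripper's body presses on something with over 40 N, if the wrist force passes 120 N, or if a joint passes its speed limit or range.

ROBOT

A 6-joint arm with a two-finger parallel gripper is mounted at the origin on a cart in front of the work surface, level with it; the furniture and walls round the work are solid. World frame = base frame: x ahead of the robot, y to its left, z up, the work surface at z = 0. Lengths are in m, angles in rad, forces in N, time in s.
With the tool pointing down it reaches from about 0.425 to 0.95 m from the base axis. Payload 3.5 kg.
Tool frame: the origin (TCP) lies on the centre line of the jaws, within the pads' length; the fingertips stand 11 mm ahead of it and the grasp point (between the pads) lies 8 mm behind it; y points along the fingers, x is the direction in which the jaws open and shut, and the axes are right-handed (so a half turn about y gives the same grasp; the last joint's range is limited). The gripper opens to 85 mm and grips with 20 to 120 N. Pads are 22 mm wide; open, the fingers measure 114 mm over their backs; the gripper's body (76 mm by 85 mm) begins 54 mm behind the grasp point. The pads swing forward as they close: fully open they stand 13 mm farther back than shut.
Start: joints at [0.96, 0.286, 1.577, -0, 1.279, -0.15], TCP at [0.3, 0.605, 0.242] pointing down, gripper open.
Joint ranges: [-2.77, 2.77], [-0.9, 2.22], [0.21, 2.48], [-1.53, 4.67], [0.24, 2.81], [-2.84, 2.84]. Speed limits (rad/s): [2.79, 2.79, 3.14, 3.14, 3.14, 3.14].

INTERFACE

Orientations are given as a unit quaternion [x, y, z, w].
In Python, from plant import get_state, read_camera, sign_off gives the robot as it stands.
- The arm moves only by the shell command python3 -m inch 'ROWS' [FORCE]. ROWS is JSON, a list of rows, each an object of numbers: "ax", "ay", "az": the turn, a rotation vector about the tool's x, y, z in rad; "x", "y", "z": the shift along the tool's x, y, z in mm; "hand": the closure, from -1 (fully open) to 1 (shut). In form: [{"ax": .., "ay": .., "az": .., "x": .., "y": .., "z": .., "hand": ..}, ...]. A call has 1 to 5 rows; each row shifts and turns the commanded pose from where the row before left it, along the tool's axes as they then stand; what a row does not reach is not made up. A row lasts 1/12 s, in which the tool goes at most 41.7 mm and 7.16 degrees, less where a joint would pass 70% of its speed; a pose out of reach is approached as far as the arm can. A call with a gripper value outside its range is refused whole. The fingers move at their own pace and stop on an object; FORCE is the grip in N (left out, the last holds). Time passes only in rows, so rows that do not move let the fingers close. It gives the time, the measured TCP pose, the force and the opening at its end, in the units of the state.
- get_state(): the state, without advancing time (a new reading comes with each control period).
- read_camera(name): name is "scene" or "top"; returns a dict with "img" (420x560x3 uint8, red, green, blue), "fov_y" (degrees; the focal length in pixels is half the picture's height over the tangent of half this angle, whatever the lens; pixels are square), "cx", "cy" (the principal point, pixels), "T" (4x4, takes a point from camera to world coordinates). Camera axes: x right, y down, z forward; pixel columns grow to the right and rows downward; lengths in m; the calibration is good to about 2 mm. A picture is of the moment at which its call begins. There is no depth.
- sign_off(): hands the job in, once; it reports no verdict.
The state is a dict: "time": time; "qpos": joint angles; "dq": joint speeds; "joint_efforts": joint torques, N m; "eef_pos": TCP position; "tcp_rot": TCP orientation; "contact_force": force on the tool from outside, world axes, zero at the start; "wrist_torque": the same for the moment, N m; "opening": opening from 0.0 (shut) to 1.0 (fully open).
Only numpy, scipy, OpenCV 4.12 (cv2) and the standard library are available. Lean on these libraries where they do the work, as an engineer would, in place of code of your own. Each camera call takes 0.05 s, during which the arm holds its last target. There are 200 camera calls.

## Working session

There is one attempt and no reset: what is moved stays moved. The work goes in short steps, Python scripts to look and compute and a shell command to move; the robot and the scene stay as the last step left them, time stands still between calls to the robot, and variables do not carry over. Pictures are saved under pics/ and viewed, about 8 in all and at most 12, crops included, and the job is handed in when it is done.

```bash
ls; mkdir -p pics
python3 - <<'E'
from plant import get_state, read_camera
import cv2, numpy as np
s=get_state(); print(s)
for n in ("scene","top"):
    c=read_camera(n); print(n,c["fov_y"],c["cx"],c["cy"],c["T"])
    cv2.imwrite(f"pics/{n}0.png",cv2.resize(c["img"][:,:,::-1],(800,600),interpolation=cv2.INTER_CUBIC))
    np.save(f"pics/{n}0.npy",c["img"])
E
```

```text
pics
{'time': 0.0, 'qpos': array([ 9.59994932e-01,  2.87193048e-01,  1.57819940e+00, -9.89738400e-06,
        1.27858912e+00, -1.50023159e-01]), 'dq': array([-4.35281846e-04, -8.18350972e-05, -2.15131422e-03, -6.46687409e-04,
       -1.41978090e-03, -6.16984517e-04]), 'joint_efforts': array([ 4.08793289e-05, -4.05987310e+01, -2.92623836e+01, -1.40249076e-04,
        5.89400719e-03, -5.65106618e-06]), 'eef_pos': array([0.29975477, 0.60407823, 0.24091676]), 'tcp_rot': array([ 0.60130189,  0.37183625, -0.37338618, -0.60063017]), 'contact_force': array([0.46910462, 0.06654683, 0.13266417]), 'wrist_torque': array([-0.04559667,  0.02531031,  0.00018583]), 'opening': 0.9998384552861455}
scene 49.91122916987629 289.309723966346 211.60678569123752 [[ 0.68759444 -0.49800605  0.52839744 -0.1165491 ]
 [-0.72607337 -0.46597406  0.50565367 -0.55970773]
 [-0.00559909 -0.73133997 -0.68199011  0.91786963]
 [ 0.          0.          0.          1.        ]]
top 52.01841058797898 283.65421157213717 209.77016243068462 [[-0.00360207 -0.99215133  0.12499106  0.38788039]
 [-0.99995154  0.00242853 -0.00954007  0.04143828]
 [ 0.00916164 -0.12501937 -0.992112    1.10764043]
 [ 0.          0.          0.          1.        ]]
```

View pics/scene0.png

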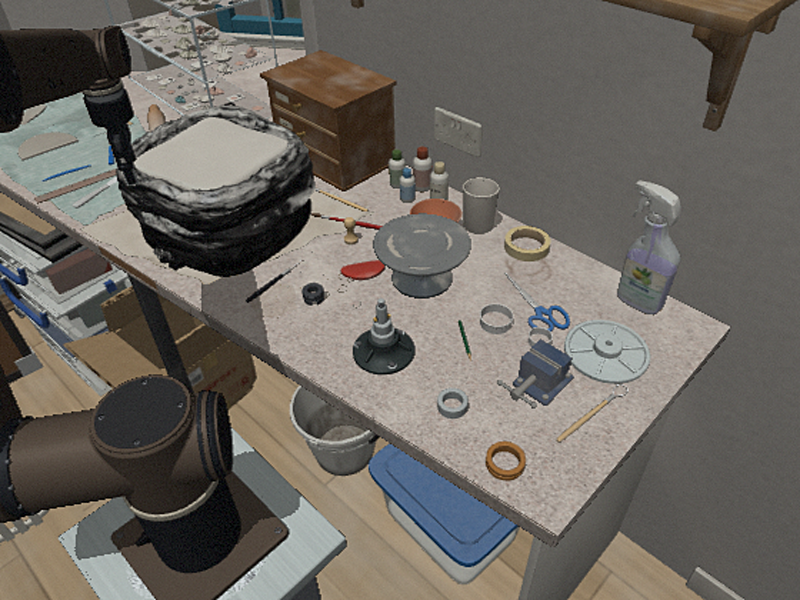

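View pics/top0.png

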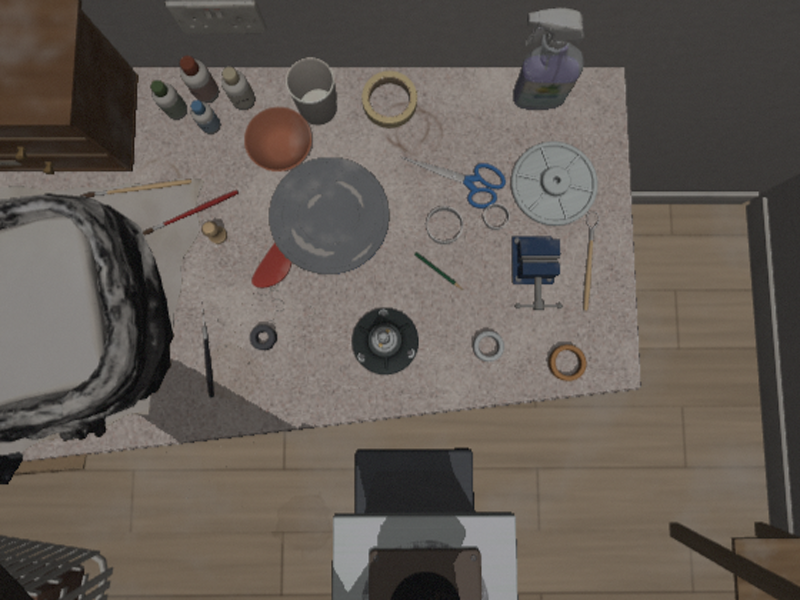

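The top view shows the thrust ring at about (568,362), the spacer at (487,346), the collar at (263,337) and the hub and spindle at (385,340), all in 800-px coordinates. The stamp is at (213,230), the kidney at (272,262) and the big ring cutter at (443,225). All three parts are well clear of those. Next I'll fit projected circles to the edges in both cameras.

```bash
cat > h.py <<'E'
import numpy as np, cv2
from plant import get_state, read_camera
from scipy.optimize import minimize
from scipy.spatial.transform import Rotation as R
def proj(c,P):
    T=c["T"]; p=(np.asarray(P)-T[:3,3])@T[:3,:3]; f=210/np.tan(np.radians(c["fov_y"]/2))
    return np.c_[c["cx"]+f*p[:,0]/p[:,2], c["cy"]+f*p[:,1]/p[:,2]]
def ray(c,u,v,z):
    f=210/np.tan(np.radians(c["fov_y"]/2)); T=c["T"]
    d=T[:3,:3]@[(u-c["cx"])/f,(v-c["cy"])/f,1]; return T[:3,3]+d*(z-T[2,3])/d[2]
th=np.linspace(0,2*np.pi,180,endpoint=False)
def circ(x,y,z,r): return np.c_[x+r*np.cos(th),y+r*np.sin(th),0*th+z]
def gradmag(c):
    g=cv2.GaussianBlur(c["img"],(0,0),.8).astype(np.float32)
    return np.sqrt(sum(cv2.Sobel(g,cv2.CV_32F,a,1-a)**2 for a in(0,1)).max(2))
def score(G,c,x,y,circles):
    s=0
    for z,r in circles:
        q=proj(c,circ(x,y,z,r)).astype(np.float32)
        s+=cv2.remap(G,q[None,:,0],q[None,:,1],cv2.INTER_LINEAR).mean()
    return s
def fit(c,x0,y0,circles,R0=.02):
    G=gradmag(c); b=(x0,y0)
    for w,n in((R0,21),(R0/8,21),(R0/60,11)):
        b=max(((b[0]+i,b[1]+j) for i in np.linspace(-w,w,n) for j in np.linspace(-w,w,n)),key=lambda p:score(G,c,*p,circles))
    return np.array(b),score(G,c,*b,circles)
E
python3 - <<'E'
from h import *
top=read_camera("top"); sc=read_camera("scene")
k=560/800
px={"ring":((568,362),(506,461),[(.02,.032),(.02,.023)]),
"spacer":((487,346),(453,403),[(.022,.027),(.022,.018)]),
"collar":((263,337),(314,292),[(.026,.022),(.026,.011)])}
for n,(a,b,C) in px.items():
    for nm,c,p in(("top",top,a),("scene",sc,b)):
        g=ray(c,p[0]*k,p[1]*k,C[0][0]); print(n,nm,g[:2].round(4),*fit(c,g[0],g[1],C,.012))
for zs in(.045,.055):
  C=[(zs+.018,.022),(zs+.040,.017),(zs+.018,.017),(zs+.04,.01),(.010,.060)]
  for nm,c,p in(("top",top,(385,342)),("scene",sc,(383,352))):
    g=ray(c,p[0]*k,p[1]*k,.01);print("hub",zs,nm,g[:2].round(4),*fit(c,g[0],g[1],C,.02), "foot",*fit(c,g[0],g[1],C[4:],.02))
# crops
def crop(c,x,y,z,w,h,s):
    u,v=proj(c,[[x,y,z]])[0]; i=c["img"][int(v-h/2):int(v+h/2),int(u-w/2):int(u+w/2),::-1]
    return cv2.resize(i,None,fx=s,fy=s,interpolation=cv2.INTER_CUBIC)
h1=ray(top,385*k,340*k,.06)
A=crop(top,*h1[:2],.06,60,50,6);B=crop(sc,*h1[:2],.09,60,50,6)
r=ray(top,263*k,337*k,.026);D=crop(top,*r[:2],.026,60,50,6);E=crop(sc,*r[:2],.026,60,50,6)
cv2.imwrite("pics/m1.png",np.vstack([np.hstack([A,B]),np.hstack([D,E])]))
print(R.from_quat(get_state()["tcp_rot"]).as_matrix().round(3))
E
```

```text
ring top [ 0.4133 -0.2559] [ 0.4156962  -0.24822845] 304.614
ring scene [ 0.4086 -0.2615] [ 0.40448008 -0.26142566] 492.63165
spacer top [ 0.4419 -0.1131] [ 0.4494175  -0.11014532] 241.99625
spacer scene [ 0.4378 -0.1232] [ 0.43304989 -0.12509035] 394.0832
collar top [0.4587 0.281 ] [0.45804462 0.28028732] 289.01477
collar scene [0.4569 0.2729] [0.46045924 0.28365153] 371.2379
hub 0.045 top [0.4502 0.0672] [0.45280211 0.06790369] 645.4459 foot [0.45298544 0.06790369] 237.87517
hub 0.045 scene [0.4464 0.06  ] [0.45145912 0.06470566] 987.8058 foot [0.45007579 0.06358899] 344.81323
hub 0.055 top [0.4502 0.0672] [0.45273544 0.06785369] 645.514 foot [0.45298544 0.06790369] 237.87517
hub 0.055 scene [0.4464 0.06  ] [0.44889246 0.06165566] 1010.84106 foot [0.45007579 0.06358899] 344.81323Traceback (most recent call last):
  File "<stdin>", line 21, in <module>
    return _nx.concatenate(arrs, 1, dtype=dtype, casting=casting)
           ~~~~~~~~~~~~~~~^^^^^^^^^^^^^^^^^^^^^^^^^^^^^^^^^^^^^^^
ValueError: all the input array dimensions except for the concatenation axis must match exactly, but along dimension 0, the array at index 0 has size 306 and the array at index 1 has size 300
```

```bash
cat >> h.py <<'E'
def crop(c,x,y,z,w,h,s,circles=(),pts=()):
    u,v=proj(c,[[x,y,z]])[0]; u0,v0=int(u-w/2),int(v-h/2)
    i=np.ascontiguousarray(cv2.resize(c["img"][v0:v0+h,u0:u0+w,::-1],(w*s,h*s),interpolation=cv2.INTER_CUBIC))
    for (zz,r),col in zip(circles,[(0,255,0),(0,0,255),(255,255,0),(255,0,255),(0,255,255)]):
        q=(proj(c,circ(x,y,zz,r))-[u0,v0]+.5)*s
        cv2.polylines(i,[np.int32(q)],True,col,1)
    return i
E
python3 - <<'E'
from h import *
top=read_camera("top"); sc=read_camera("scene"); k=560/800
rows=[]
for c,pp in((top,((568,362),(487,346),(263,337),(385,342))),(sc,((506,461),(453,403),(314,292),(383,345)))):
    L=[]
    for p,C in zip(pp,([(.02,.032),(.02,.023),(0,.032)],[(.022,.027),(.022,.018),(0,.027)],[(.026,.022),(.026,.011),(0,.022)],[(.073,.022),(.095,.017),(.01,.06),(.146,.006),(.055,.03)])):
        g=ray(c,p[0]*k,p[1]*k,C[0][0] if C[0][0]<.05 else .01)
        L.append(crop(c,g[0],g[1],C[0][0],50,60,4 if 1 else 1,C))
    rows.append(np.hstack(L))
cv2.imwrite("pics/m1.png",np.vstack(rows))
print(R.from_quat(get_state()["tcp_rot"]).as_matrix().round(3))
E
```

```text
[[ 0.445 -0.    -0.896]
 [ 0.896 -0.001  0.445]
 [-0.001 -1.     0.   ]]
```

View pics/m1.png

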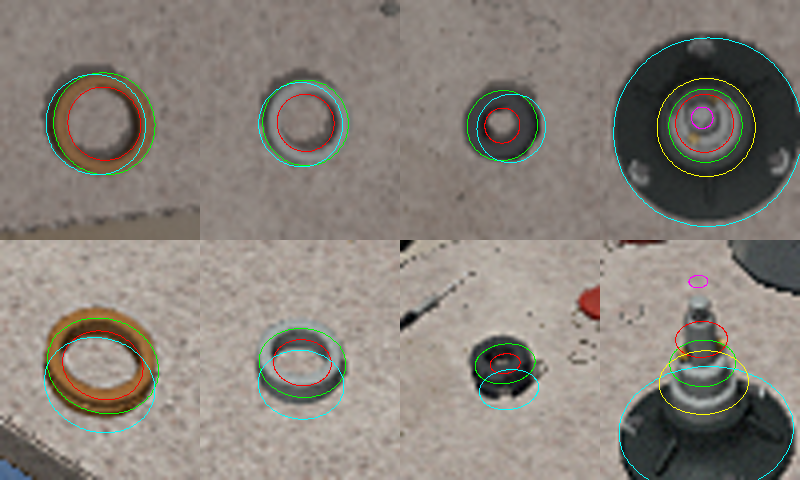

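Two points come out of this. The hub parts project lower than I assumed, so the seat is probably at z = 45 mm. The ring fits also need the full silhouette, so I'm refining with hull outlines.

```bash
cat >> h.py <<'E'
def outline(c,x,y,z0,z1,r):
    q=proj(c,np.vstack([circ(x,y,z0,r),circ(x,y,z1,r)])).astype(np.float32)
    h=cv2.convexHull(q)[:,0]; h=np.vstack([h,h[:1]]); d=np.r_[0,np.cumsum(np.hypot(*np.diff(h,axis=0).T))]
    t=np.linspace(0,d[-1],200,endpoint=False); return np.c_[np.interp(t,d,h[:,0]),np.interp(t,d,h[:,1])]
def hscore(G,c,x,y,z0,z1,r,rb):
    s=0
    for q,w in((outline(c,x,y,z0,z1,r),1.),(proj(c,circ(x,y,z1,rb)),.6)):
        q=q.astype(np.float32); s+=w*cv2.remap(G,q[None,:,0],q[None,:,1],cv2.INTER_LINEAR).mean()
    return s
def hfit(c,x,y,z0,z1,r,rb,W=.012):
    G=gradmag(c); b=(x,y)
    for w,n in((W,17),(W/6,13),(W/30,9)):
        b=max(((b[0]+i,b[1]+j) for i in np.linspace(-w,w,n) for j in np.linspace(-w,w,n)),key=lambda p:hscore(G,c,*p,z0,z1,r,rb))
    return b
E
python3 - <<'E'
from h import *
top=read_camera("top"); sc=read_camera("scene")
init=[(.412,-.257,0,.02,.032,.023),(.440,-.118,0,.022,.027,.018),(.459,.281,0,.026,.022,.011)]
rows=[]
for c in(top,sc):
    L=[]
    for a in init:
        b=hfit(c,*a); print(np.round(b,4)); 
        L.append(crop(c,b[0],b[1],a[3],50,60,4,[a[3:5],(a[3],a[5]),(0,a[4])]))
    # hub: foot and spindle tip
    bf,_=fit(c,.4515,.066,[(.010,.060)],.01); print("foot",bf)
    for zs in(.045,.055):
        C=[(zs+.018,.022),(zs+.040,.017),(zs+.077,.010),(zs+.091,.006),(zs,.030)]
        L.append(crop(c,bf[0],bf[1],zs+.04,50,60,4,C))
    rows.append(np.hstack(L))
im=np.vstack(rows); cv2.imwrite("pics/m2.png",cv2.resize(im,(800,384),interpolation=cv2.INTER_AREA) if 0 else im[:,200:])
E
```

```text
[ 0.4133 -0.2556]
[ 0.4495 -0.1112]
[0.4597 0.2841]
foot [0.452975   0.06790833]
[ 0.4144 -0.2557]
[ 0.4445 -0.1161]
[0.4613 0.2846]
foot [0.45003333 0.06363333]
```

View pics/m2.png

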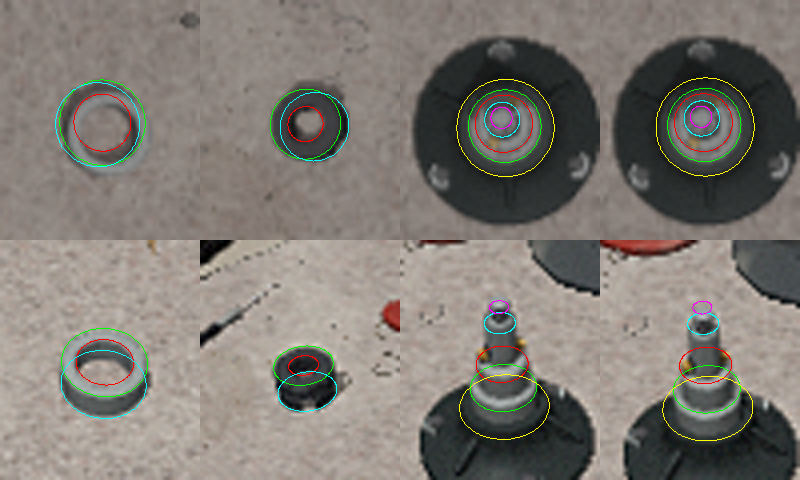

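```bash
cat >> h.py <<'E'
def st(tgt=None,xang=None,tilt=None):
    s=get_state(); M=R.from_quat(s["tcp_rot"]).as_matrix(); p=s["eef_pos"]
    print("t%.2f"%s["time"],"p",(p*1e3).round(1),"xang %.1f tilt %.1f"%(np.degrees(np.arctan2(M[1,0],M[0,0])),np.degrees(np.arccos(-M[2,1]))),"F",s["contact_force"].round(1),"M",s["wrist_torque"].round(2),"open %.3f"%s["opening"],"q",s["qpos"].round(2))
    if tgt is not None: print("shift tool xyz mm",(M.T@(np.array(tgt)-p)*1e3).round(1))
    return s
E
python3 -m inch '[{"ay":0.093},{"x":-24.9,"z":-33.5},{"x":-24.9,"z":-33.5},{"x":-24.9,"z":-33.5},{"x":-24.9,"z":-33.5}]' 
python3 -m inch '[{"x":-24.9,"z":-33.5},{"x":-24.9,"z":-33.5},{"x":-24.9,"z":-33.5},{"x":-24.9,"z":-33.5},{"x":-24.9,"z":-33.5}]' >/dev/null
python3 -m inch '[{"x":-24.9,"z":-33.5},{"x":-24.9,"z":-33.5},{"x":-24.9,"z":-33.5},{"x":-24.9,"z":-33.5}]' >/dev/null
python3 -m inch '[{"x":-38.7,"z":-13},{"x":-38.7,"z":-13},{"x":-38.7,"z":-13},{"x":-38.7,"z":-13},{"x":-38.7,"z":-13}]' >/dev/null
python3 -m inch '[{"x":-38.7,"z":-13},{"x":-38.7,"z":-13},{"x":-38.7,"z":-13},{"x":-38.7,"z":-13}]' >/dev/null
python3 -c "
from h import *
s=st((.4165,-.2573,.12))
# brass pixels near spindle
for n,h in(('top',(.4525,.067)),('scene',(.451,.0645))):
    c=read_camera(n); P=proj(c,[[*h,.0925]])[0]; im=c['img'].astype(int); u0,v0=(P-10).astype(int)
    w=im[v0:v0+21,u0:u0+21]; m=(w[...,0]-w[...,2]>35); 
    print(n,P,[(int(u0+b),int(v0+a),int(w[a,b,0]-w[a,b,2])) for a,b in zip(*m.nonzero())])
    for a in range(0,180,15):
        d=.015*np.array([np.cos(np.radians(a)),np.sin(np.radians(a)),0]); print(a,(proj(c,[np.array([*h,.0925])+d,np.array([*h,.0925])-d])).round(1).tolist())
"
```

```text
t0.40 p [300.1 604.5 242.1] xang 63.6 tilt 0.0 F [ 0.2  0.9 -0.3] M [-0.01  0.01  0.01] open 1.000 q [ 0.96  0.29  1.58  0.    1.28 -0.15]
shift tool xyz mm [-720.1  122.3 -487.5]
top [268.77304652 236.42623612] [(270, 231, 36), (271, 231, 41), (272, 231, 38), (266, 240, 42), (265, 241, 52), (266, 241, 65), (267, 241, 48), (265, 242, 38), (266, 242, 50)]
0 [[268.8, 230.1], [268.8, 242.8]]
15 [[267.1, 230.3], [270.4, 242.6]]
30 [[265.6, 230.9], [272.0, 241.9]]
45 [[264.3, 231.9], [273.3, 240.9]]
60 [[263.3, 233.3], [274.3, 239.6]]
75 [[262.6, 234.8], [274.9, 238.1]]
90 [[262.4, 236.4], [275.1, 236.4]]
105 [[262.6, 238.1], [274.9, 234.8]]
120 [[263.3, 239.6], [274.3, 233.2]]
135 [[264.3, 240.9], [273.3, 231.9]]
150 [[265.6, 242.0], [272.0, 230.9]]
165 [[267.1, 242.6], [270.4, 230.3]]
scene [266.96322964 223.14016656] [(272, 219, 36), (271, 220, 67), (272, 220, 118), (273, 220, 54), (271, 221, 40), (272, 221, 59), (273, 221, 38), (261, 222, 54), (262, 222, 107), (263, 222, 41), (261, 223, 47), (262, 223, 118), (263, 223, 76), (262, 224, 79), (263, 224, 78)]
0 [[271.0, 220.2], [262.8, 226.1]]
15 [[269.9, 219.6], [264.0, 226.7]]
30 [[268.5, 219.3], [265.4, 227.1]]
45 [[267.0, 219.2], [266.9, 227.2]]
60 [[265.5, 219.3], [268.4, 227.0]]
75 [[264.2, 219.7], [269.8, 226.6]]
90 [[263.0, 220.4], [271.0, 225.9]]
105 [[262.0, 221.3], [271.9, 225.0]]
120 [[261.4, 222.2], [272.5, 224.1]]
135 [[261.2, 223.3], [272.7, 223.0]]
150 [[261.4, 224.3], [272.5, 222.0]]
165 [[261.9, 225.3], [271.9, 221.0]]validation failed for argument at $[0]...
validation failed for argument at $[0]...
validation failed for argument at $[0]...
validation failed for argument at $[0]...
validation failed for argument at $[0]...
```

Brass pixels put the pin at roughly 150–157°, and both cameras agree. The rows were refused, probably because every key is needed.

```bash
python3 -m inch '[{"ax":0,"ay":0.093,"az":0,"x":0,"y":0,"z":0,"hand":-1},{"ax":0,"ay":0,"az":0,"x":-24.9,"y":0,"z":-33.5,"hand":-1},{"ax":0,"ay":0,"az":0,"x":-24.9,"y":0,"z":-33.5,"hand":-1},{"ax":0,"ay":0,"az":0,"x":-24.9,"y":0,"z":-33.5,"hand":-1},{"ax":0,"ay":0,"az":0,"x":-24.9,"y":0,"z":-33.5,"hand":-1}]' && python3 -m inch '[{"ax":0,"ay":0,"az":0,"x":-24.9,"y":0,"z":-33.5,"hand":-1},{"ax":0,"ay":0,"az":0,"x":-24.9,"y":0,"z":-33.5,"hand":-1},{"ax":0,"ay":0,"az":0,"x":-24.9,"y":0,"z":-33.5,"hand":-1},{"ax":0,"ay":0,"az":0,"x":-24.9,"y":0,"z":-33.5,"hand":-1},{"ax":0,"ay":0,"az":0,"x":-24.9,"y":0,"z":-33.5,"hand":-1}]'
python3 -c "
from h import *
st((.5,.1,.24))"
```

```text
time: 0.92
eef_pos: [0.3618, 0.4482, 0.2423]
tcp_rot: [0.617, 0.345, -0.345, -0.617]
contact_force: [1.5, -0.1, 0.0]
opening: 0.998
time: 1.33
eef_pos: [0.4388, 0.2542, 0.2427]
tcp_rot: [0.618, 0.345, -0.344, -0.617]
contact_force: [0.7, 0.4, 0.3]
opening: 1.0
t1.33 p [438.8 254.2 242.7] xang 58.3 tilt 0.1 F [0.7 0.4 0.3] M [ 0.03 -0.04 -0.02] open 1.000 q [ 0.32 -0.09  1.98 -0.    1.25 -0.69]
shift tool xyz mm [ -99.     2.8 -133.2]
```

```bash
python3 -m inch '[{"ax":0,"ay":0,"az":0,"x":-24.9,"y":0,"z":-33.5,"hand":-1},{"ax":0,"ay":0,"az":0,"x":-24.9,"y":0,"z":-33.5,"hand":-1},{"ax":0,"ay":0,"az":0,"x":-24.9,"y":0,"z":-33.5,"hand":-1},{"ax":0,"ay":0,"az":0,"x":-24.9,"y":0,"z":-33.5,"hand":-1},{"ax":0,"ay":0,"az":0,"x":-38.7,"y":0,"z":-13,"hand":-1}]' >/dev/null
python3 -m inch '[{"ax":0,"ay":0,"az":0,"x":-38.7,"y":0,"z":-13,"hand":-1},{"ax":0,"ay":0,"az":0,"x":-38.7,"y":0,"z":-13,"hand":-1},{"ax":0,"ay":0,"az":0,"x":-38.7,"y":0,"z":-13,"hand":-1},{"ax":0,"ay":0,"az":0,"x":-38.7,"y":0,"z":-13,"hand":-1},{"ax":0,"ay":0,"az":0,"x":-38.7,"y":0,"z":-13,"hand":-1}]' >/dev/null
python3 -m inch '[{"ax":0,"ay":0,"az":0,"x":-38.7,"y":0,"z":-13,"hand":-1},{"ax":0,"ay":0,"az":0,"x":-38.7,"y":0,"z":-13,"hand":-1},{"ax":0,"ay":0,"az":0,"x":-38.7,"y":0,"z":-13,"hand":-1},{"ax":0.12,"ay":0,"az":0,"x":0,"y":0,"z":0,"hand":-1},{"ax":0.12,"ay":0,"az":0,"x":0,"y":0,"z":0,"hand":-1}]' >/dev/null
python3 -m inch '[{"ax":0.12,"ay":0,"az":0,"x":0,"y":0,"z":0,"hand":-1},{"ax":0.12,"ay":0,"az":0,"x":0,"y":0,"z":0,"hand":-1},{"ax":0.12,"ay":0,"az":0,"x":0,"y":0,"z":0,"hand":-1},{"ax":0.12,"ay":0,"az":0,"x":0,"y":0,"z":0,"hand":-1},{"ax":0,"ay":0,"az":0,"x":0,"y":0,"z":0,"hand":-1}]'
python3 -c "
from h import *
st((.4165,-.2573,.04));st((.4165,-.2573,.02))"
```

```text
time: 3.0
eef_pos: [0.4167, -0.2571, 0.2388]
tcp_rot: [-0.357, -0.2, 0.444, 0.797]
contact_force: [-0.3, 0.1, -0.7]
opening: 0.998
t3.00 p [ 416.7 -257.1  238.8] xang 58.3 tilt 41.7 F [-0.3  0.1 -0.7] M [-0.14 -0.24  0.01] open 0.998 q [-0.71  0.28  1.7  -0.11  1.88 -1.72]
shift tool xyz mm [  -0.4  148.4 -132.2]
t3.00 p [ 416.7 -257.1  238.8] xang 58.3 tilt 41.7 F [-0.3  0.1 -0.7] M [-0.14 -0.24  0.01] open 0.998 q [-0.71  0.28  1.7  -0.11  1.88 -1.72]
shift tool xyz mm [  -0.5  163.4 -145.5]
```

```bash
python3 -m inch '[{"ax":0,"ay":0,"az":0,"x":0,"y":29.7,"z":-26.4,"hand":-1},{"ax":0,"ay":0,"az":0,"x":0,"y":29.7,"z":-26.4,"hand":-1},{"ax":0,"ay":0,"az":0,"x":0,"y":29.7,"z":-26.4,"hand":-1},{"ax":0,"ay":0,"az":0,"x":0,"y":29.7,"z":-26.4,"hand":-1},{"ax":0,"ay":0,"az":0,"x":0,"y":29.7,"z":-26.4,"hand":-1}]' >/dev/null
python3 -m inch '[{"ax":0,"ay":0,"az":0,"x":0,"y":7.5,"z":-6.7,"hand":-1},{"ax":0,"ay":0,"az":0,"x":0,"y":7.5,"z":-6.7,"hand":-1},{"ax":0,"ay":0,"az":0,"x":0,"y":0,"z":0,"hand":-1}]'
python3 -c "
from h import *
st((.4165,-.2573,.018)); 
L=[]
for n in('scene','top'):
  c=read_camera(n);L.append(crop(c,.414,-.256,.03,66,80,6))
cv2.imwrite('pics/m3.png',np.hstack(L))"
```

```text
time: 3.67
eef_pos: [0.4174, -0.2573, 0.0234]
tcp_rot: [-0.36, -0.201, 0.443, 0.796]
contact_force: [-0.1, 0.2, -0.1]
opening: 1.004
t3.67 p [ 417.4 -257.3   23.4] xang 58.3 tilt 41.3 F [-0.1  0.2 -0.1] M [-0.13 -0.27  0.04] open 1.004 q [-0.71  0.57  1.76 -0.1   1.52 -1.68]
shift tool xyz mm [-0.4  4.6 -3. ]
```

View pics/m3.png

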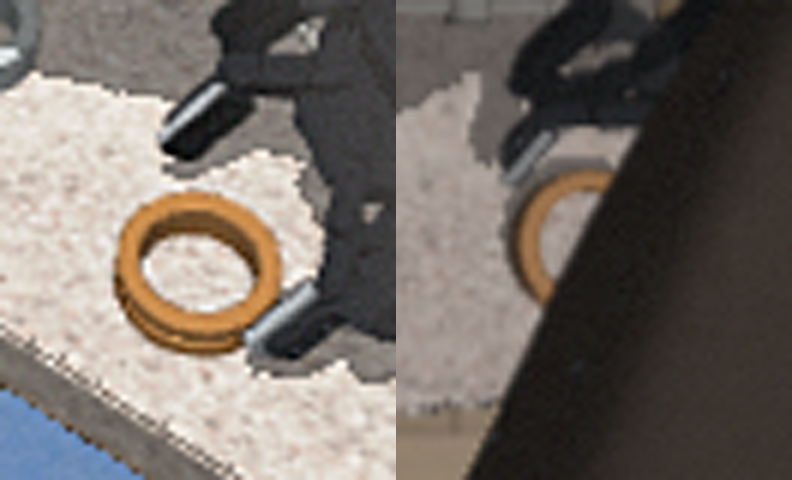

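Scene view: the jaws straddle the ring, with its centre at (198,270). The open tips at (165,140) and (250,340) sit short of and above its mid-line. So I'll go about 7 mm further inward and 9 mm lower, add a little tilt to clear the spindle, then close.

```bash
python3 -m inch '[{"ax":0.1,"ay":0,"az":0,"x":0,"y":0,"z":0,"hand":-1},{"ax":0,"ay":0,"az":0,"x":0,"y":6.0,"z":-0.8,"hand":-1},{"ax":0,"ay":0,"az":0,"x":0,"y":6.0,"z":-0.8,"hand":-1},{"ax":0,"ay":0,"az":0,"x":0,"y":0,"z":0,"hand":-1}]' 
python3 -m inch '[{"ax":0,"ay":0,"az":0,"x":0,"y":0,"z":0,"hand":1},{"ax":0,"ay":0,"az":0,"x":0,"y":0,"z":0,"hand":1},{"ax":0,"ay":0,"az":0,"x":0,"y":0,"z":0,"hand":1},{"ax":0,"ay":0,"az":0,"x":0,"y":0,"z":0,"hand":1}]' 40
python3 -c "
from h import *
st((.414,-.2557,.01)); 
L=[]
for n in('scene',):
  c=read_camera(n);L.append(crop(c,.414,-.256,.03,80,80,7))
cv2.imwrite('pics/m4.png',np.hstack(L))"
```

```text
time: 4.1
eef_pos: [0.4105, -0.253, 0.0143]
tcp_rot: [-0.321, -0.179, 0.453, 0.812]
contact_force: [0.4, -0.4, -0.3]
opening: 0.999
time: 4.43
eef_pos: [0.4115, -0.2539, 0.0153]
tcp_rot: [-0.321, -0.179, 0.453, 0.812]
contact_force: [2.1, -0.8, 3.1]
opening: 0.73
t4.43 p [ 411.5 -253.9   15.3] xang 58.3 tilt 46.9 F [ 2.1 -0.8  3.1] M [-0.1  -0.03 -0.04] open 0.730 q [-0.71  0.63  1.73 -0.11  1.6  -1.68]
shift tool xyz mm [-0.3  1.4 -6. ]
```

View pics/m4.png

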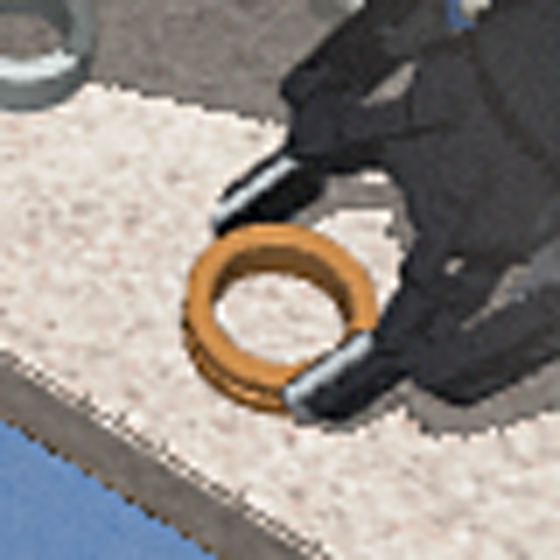

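The jaws hold the ring across its diameter, with the far pad tip at (222,225), the near one at (295,400) and the ring centre at (282,315). Lifting now.

```bash
python3 -m inch '[{"ax":0,"ay":0,"az":0,"x":0,"y":-2.7,"z":2.9,"hand":1},{"ax":0,"ay":0,"az":0,"x":0,"y":-5.4,"z":5.8,"hand":1},{"ax":0,"ay":0,"az":0,"x":0,"y":-20,"z":21.4,"hand":1},{"ax":0,"ay":0,"az":0,"x":0,"y":-27.3,"z":29.2,"hand":1},{"ax":0,"ay":0,"az":0,"x":0,"y":-27.3,"z":29.2,"hand":1}]' 
python3 -m inch '[{"ax":0,"ay":-0.0794,"az":0.0849,"x":0,"y":-27.3,"z":29.2,"hand":1},{"ax":0,"ay":-0.0794,"az":0.0849,"x":0,"y":-10,"z":10.7,"hand":1},{"ax":0,"ay":-0.0794,"az":0.0849,"x":0,"y":0,"z":0,"hand":1},{"ax":0,"ay":-0.0794,"az":0.0849,"x":0,"y":0,"z":0,"hand":1},{"ax":0,"ay":-0.0794,"az":0.0849,"x":0,"y":0,"z":0,"hand":1}]' 
python3 -m inch '[{"ax":0,"ay":-0.0794,"az":0.0849,"x":0,"y":0,"z":0,"hand":1},{"ax":0,"ay":0,"az":0,"x":0,"y":0,"z":0,"hand":1}]' 
python3 -c "
from h import *
st((.450,.067,.195)); 
c=read_camera('scene');cv2.imwrite('pics/m5.png',cv2.resize(c['img'][100:400,150:450,::-1],(600,600)))"
```

```text
time: 4.9
eef_pos: [0.41, -0.2525, 0.1354]
tcp_rot: [-0.319, -0.178, 0.453, 0.813]
contact_force: [1.2, -0.2, -0.4]
opening: 0.733
time: 5.32
eef_pos: [0.4113, -0.2534, 0.1904]
tcp_rot: [-0.255, -0.264, 0.668, 0.647]
contact_force: [-0.2, 0.5, -1.7]
opening: 0.731
time: 5.48
eef_pos: [0.4108, -0.2512, 0.1896]
tcp_rot: [-0.238, -0.278, 0.704, 0.608]
contact_force: [0.3, -0.5, -2.9]
opening: 0.729
t5.48 p [ 410.8 -251.2  189.6] xang 98.5 tilt 47.0 F [ 0.3 -0.5 -2.9] M [ 0.16 -0.54 -0.04] open 0.729 q [-0.53  0.31  1.8  -0.48  1.71 -2.15]
shift tool xyz mm [308.9 -65.9 -55.1]
```

```bash
python3 -m inch '[{"ax":0,"ay":0,"az":0,"x":38.6,"y":-8.2,"z":-6.8,"hand":1},{"ax":0,"ay":0,"az":0,"x":38.6,"y":-8.2,"z":-6.8,"hand":1},{"ax":0,"ay":0,"az":0,"x":38.6,"y":-8.2,"z":-6.8,"hand":1},{"ax":0,"ay":0,"az":0,"x":38.6,"y":-8.2,"z":-6.8,"hand":1},{"ax":0,"ay":0,"az":0,"x":38.6,"y":-8.2,"z":-6.8,"hand":1}]' >/dev/null
python3 -m inch '[{"ax":0,"ay":0,"az":0,"x":38.6,"y":-8.2,"z":-6.8,"hand":1},{"ax":0,"ay":0,"az":0,"x":38.6,"y":-8.2,"z":-6.8,"hand":1},{"ax":0,"ay":0,"az":0,"x":38.6,"y":-8.2,"z":-6.8,"hand":1},{"ax":0,"ay":0,"az":0,"x":0,"y":0,"z":0,"hand":1},{"ax":0,"ay":0,"az":0,"x":0,"y":0,"z":0,"hand":1}]' 
python3 -c "
from h import *
s=st((.449,.066,.195)); p=s['eef_pos']; o=np.array([.989,.148])
L=[]
for n in('scene','top'):
  c=read_camera(n); q=p[:2]+.0031*o; z=p[2]-.0053
  L.append(crop(c,q[0],q[1],z-.04,66,100,6,[(z+.01,.032),(z+.01,.023),(z-.01,.023)]))
  for x,y in((.452,.0665),): pass
cv2.imwrite('pics/m5.png',np.hstack(L))"
```

```text
time: 6.37
eef_pos: [0.4515, 0.0653, 0.1951]
tcp_rot: [-0.24, -0.277, 0.704, 0.609]
contact_force: [0.3, -0.8, -1.2]
opening: 0.73
t6.37 p [451.5  65.3 195.1] xang 98.3 tilt 47.0 F [ 0.3 -0.8 -1.2] M [ 0.05 -0.57  0.03] open 0.730 q [-0.02  0.31  1.78 -0.12  1.86 -1.72]
shift tool xyz mm [1.  1.8 1.6]
```

View pics/m5.png

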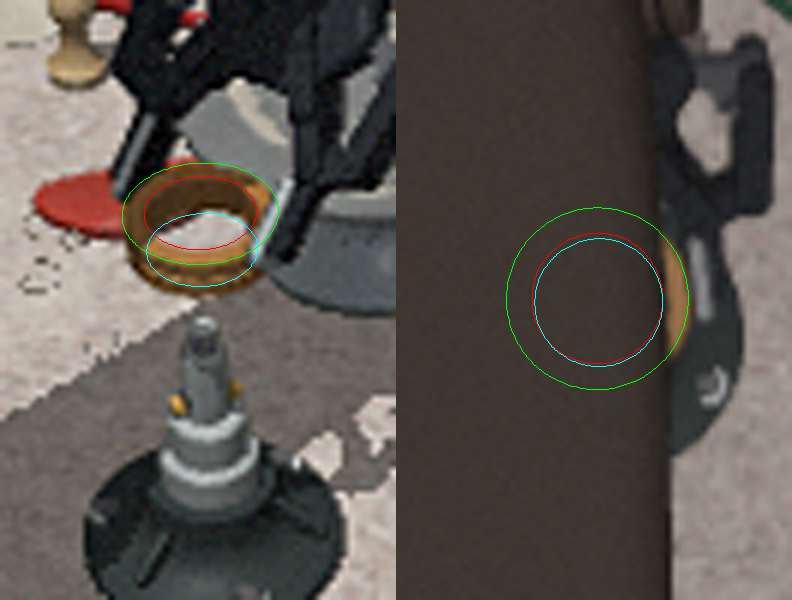

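```bash
python3 -c "
from h import *
s=get_state(); p=s['eef_pos']; c=read_camera('scene'); z=p[2]-.0053
b=hfit(c,p[0]+.003,p[1],z-.01,z+.01,.032,.023,.006); print('ring held, scene',np.round(b,4),'tcp',p.round(4))
G=gradmag(c)
for zs in (.044,.045,.046):
  C=[(zs+.018,.022),(zs+.04,.017),(zs+.04,.010)]
  print(zs,*fit(c,.451,.064,C,.006), *fit(c,.451,.064,[(zs+.077,.010),(zs+.075,.01),(zs+.06,.01)],.006),*fit(c,.451,.064,[(zs+.018,.022),(zs+.015,.022)],.006))
"
```

```text
ring held, scene [0.455  0.0637] tcp [0.4513 0.0635 0.195 ]
0.044 [0.45302 0.06766] 520.3982 [0.44415 0.05715] 274.23572 [0.45291 0.067  ] 401.75107
0.045 [0.452345 0.0669  ] 520.52893 [0.45665  0.069825] 258.04346 [0.452195 0.06629 ] 401.52856
0.046 [0.45177  0.066195] 520.5441 [0.455915 0.06902 ] 257.91202 [0.451615 0.06558 ] 401.2846
```

```bash
python3 -m inch '[{"ax":0,"ay":0,"az":0,"x":2.6,"y":1.6,"z":1.5,"hand":1},{"ax":0,"ay":0,"az":0,"x":0,"y":13.6,"z":-14.6,"hand":1},{"ax":0,"ay":0,"az":0,"x":0,"y":13.6,"z":-14.6,"hand":1},{"ax":0,"ay":0,"az":0,"x":0,"y":13.6,"z":-14.6,"hand":1},{"ax":0,"ay":0,"az":0,"x":0,"y":13.6,"z":-14.6,"hand":1}]' 
python3 -m inch '[{"ax":0,"ay":0,"az":0,"x":0,"y":10.2,"z":-11,"hand":1},{"ax":0,"ay":0,"az":0,"x":0,"y":5,"z":-5.4,"hand":1},{"ax":0,"ay":0,"az":0,"x":0,"y":0,"z":0,"hand":1}]' 
python3 -m inch '[{"ax":0,"ay":0,"az":0,"x":0,"y":1.4,"z":-1.5,"hand":1},{"ax":0,"ay":0,"az":0,"x":0,"y":1.4,"z":-1.5,"hand":1}]' 
python3 -c "
from h import *
st((.449,.066,.07))"
```

```text
time: 6.93
eef_pos: [0.4486, 0.0656, 0.1147]
tcp_rot: [-0.24, -0.277, 0.702, 0.61]
contact_force: [1.0, -0.2, -1.8]
opening: 0.731
time: 7.18
eef_pos: [0.4476, 0.0661, 0.0915]
tcp_rot: [-0.239, -0.276, 0.703, 0.61]
contact_force: [-0.4, 0.7, -2.1]
opening: 0.727
time: 7.35
eef_pos: [0.4496, 0.0665, 0.0898]
tcp_rot: [-0.241, -0.278, 0.703, 0.609]
contact_force: [0.1, -0.7, -2.1]
opening: 0.73
t7.35 p [449.6  66.5  89.8] xang 98.2 tilt 46.8 F [ 0.1 -0.7 -2.1] M [ 0.06 -0.51 -0.04] open 0.730 q [-0.02  0.46  1.81 -0.12  1.68 -1.69]
shift tool xyz mm [ -0.4  14.1 -14. ]
```

Next, small steps down with a force reading after each call.

```bash
python3 -m inch '[{"ax":0,"ay":0,"az":0,"x":0,"y":2.05,"z":-2.2,"hand":1},{"ax":0,"ay":0,"az":0,"x":0,"y":2.05,"z":-2.2,"hand":1}]' 
python3 -m inch '[{"ax":0,"ay":0,"az":0,"x":0,"y":1.36,"z":-1.46,"hand":1},{"ax":0,"ay":0,"az":0,"x":0,"y":0,"z":0,"hand":1}]' 
python3 -m inch '[{"ax":0,"ay":0,"az":0,"x":0,"y":1.36,"z":-1.46,"hand":1},{"ax":0,"ay":0,"az":0,"x":0,"y":0,"z":0,"hand":1}]' 
python3 -m inch '[{"ax":0,"ay":0,"az":0,"x":0,"y":1.36,"z":-1.46,"hand":1},{"ax":0,"ay":0,"az":0,"x":0,"y":0,"z":0,"hand":1}]' 
python3 -m inch '[{"ax":0,"ay":0,"az":0,"x":0,"y":1.36,"z":-1.46,"hand":1},{"ax":0,"ay":0,"az":0,"x":0,"y":0,"z":0,"hand":1}]' 
python3 -c "
from h import *
st((.449,.066,.06))"
```

```text
time: 7.52
eef_pos: [0.4494, 0.0667, 0.0835]
tcp_rot: [-0.241, -0.278, 0.703, 0.609]
contact_force: [0.0, -1.2, -1.9]
opening: 0.73
time: 7.68
eef_pos: [0.4486, 0.0668, 0.0807]
tcp_rot: [-0.24, -0.277, 0.703, 0.609]
contact_force: [0.2, -0.5, -1.8]
opening: 0.73
time: 7.85
eef_pos: [0.4486, 0.0667, 0.0787]
tcp_rot: [-0.24, -0.277, 0.703, 0.609]
contact_force: [-0.3, -0.1, -1.8]
opening: 0.726
time: 8.02
eef_pos: [0.4488, 0.0667, 0.0768]
tcp_rot: [-0.24, -0.278, 0.703, 0.609]
contact_force: [1.3, 0.4, -1.0]
opening: 0.728
time: 8.18
eef_pos: [0.4494, 0.067, 0.0746]
tcp_rot: [-0.24, -0.278, 0.703, 0.609]
contact_force: [2.2, 0.4, -2.9]
opening: 0.731
t8.18 p [449.4  67.   74.6] xang 98.2 tilt 46.8 F [ 2.2  0.4 -2.9] M [ 0.3  -0.83 -0.14] open 0.731 q [-0.01  0.48  1.81 -0.11  1.66 -1.69]
shift tool xyz mm [ -1.   10.4 -10.3]
```

```bash
python3 -m inch '[{"ax":0,"ay":0,"az":0,"x":0,"y":1.0,"z":-1.9,"hand":1},{"ax":0,"ay":0,"az":0,"x":0,"y":0,"z":0,"hand":1}]' 
python3 -m inch '[{"ax":0,"ay":0,"az":0,"x":0,"y":1.36,"z":-1.46,"hand":1},{"ax":0,"ay":0,"az":0,"x":0,"y":0,"z":0,"hand":1}]' 
python3 -m inch '[{"ax":0,"ay":0,"az":0,"x":0,"y":1.36,"z":-1.46,"hand":1},{"ax":0,"ay":0,"az":0,"x":0,"y":0,"z":0,"hand":1}]' 
python3 -c "
from h import *
st((.449,.066,.06))"
```

```text
time: 8.35
eef_pos: [0.4496, 0.067, 0.0726]
tcp_rot: [-0.24, -0.278, 0.703, 0.609]
contact_force: [2.6, 1.5, -0.4]
opening: 0.73
time: 8.52
eef_pos: [0.4496, 0.067, 0.0707]
tcp_rot: [-0.24, -0.278, 0.703, 0.609]
contact_force: [2.7, 2.7, -0.8]
opening: 0.73
time: 8.68
eef_pos: [0.4496, 0.067, 0.0687]
tcp_rot: [-0.24, -0.278, 0.703, 0.609]
contact_force: [2.4, 1.9, -1.1]
opening: 0.727
t8.68 p [449.6  67.   68.7] xang 98.2 tilt 46.9 F [ 2.4  1.9 -1.1] M [ 0.3  -0.75 -0.26] open 0.727 q [-0.01  0.49  1.81 -0.11  1.65 -1.69]
shift tool xyz mm [-0.9  6.5 -5.8]
```

```bash
python3 -m inch '[{"ax":0,"ay":0,"az":0,"x":0.5,"y":1.0,"z":-1.9,"hand":1},{"ax":0,"ay":0,"az":0,"x":0,"y":0,"z":0,"hand":1}]' 
python3 -m inch '[{"ax":0,"ay":0,"az":0,"x":0,"y":1.36,"z":-1.46,"hand":1},{"ax":0,"ay":0,"az":0,"x":0,"y":0,"z":0,"hand":1}]' 
python3 -m inch '[{"ax":0,"ay":0,"az":0,"x":0,"y":1.36,"z":-1.46,"hand":1},{"ax":0,"ay":0,"az":0,"x":0,"y":0,"z":0,"hand":1}]' 
python3 -m inch '[{"ax":0,"ay":0,"az":0,"x":0,"y":1.0,"z":-1.1,"hand":1},{"ax":0,"ay":0,"az":0,"x":0,"y":0,"z":0,"hand":1}]' 
python3 -c "
from h import *
st((.449,.066,.06))"
```

```text
time: 8.85
eef_pos: [0.4496, 0.0673, 0.0663]
tcp_rot: [-0.24, -0.277, 0.703, 0.609]
contact_force: [2.3, 0.6, -1.0]
opening: 0.725
time: 9.02
eef_pos: [0.4496, 0.0673, 0.0643]
tcp_rot: [-0.24, -0.277, 0.703, 0.609]
contact_force: [1.5, 1.1, -0.8]
opening: 0.729
time: 9.18
eef_pos: [0.4496, 0.0673, 0.0624]
tcp_rot: [-0.24, -0.277, 0.703, 0.609]
contact_force: [1.4, 1.0, -0.1]
opening: 0.726
time: 9.35
eef_pos: [0.4496, 0.0673, 0.061]
tcp_rot: [-0.24, -0.277, 0.703, 0.609]
contact_force: [0.9, 0.6, -3.0]
opening: 0.728
t9.35 p [449.6  67.3  61. ] xang 98.2 tilt 47.0 F [ 0.9  0.6 -3. ] M [ 0.17 -0.65 -0.13] open 0.728 q [-0.01  0.51  1.81 -0.11  1.64 -1.69]
shift tool xyz mm [-1.2  1.2 -0.2]
```

```bash
python3 -m inch '[{"ax":0,"ay":0,"az":0,"x":0,"y":0.7,"z":-0.7,"hand":1},{"ax":0,"ay":0,"az":0,"x":0,"y":0,"z":0,"hand":1}]' 
python3 -m inch '[{"ax":0,"ay":0,"az":0,"x":0,"y":0.7,"z":-0.7,"hand":1},{"ax":0,"ay":0,"az":0,"x":0,"y":0,"z":0,"hand":1}]' 
python3 -c "
from h import *
s=st()
if s['contact_force'][2]<6: print('more')"
```

```text
time: 9.52
eef_pos: [0.4497, 0.0673, 0.0604]
tcp_rot: [-0.24, -0.277, 0.703, 0.609]
contact_force: [1.4, 0.1, -0.3]
opening: 0.726
time: 9.68
eef_pos: [0.4497, 0.0673, 0.0603]
tcp_rot: [-0.239, -0.277, 0.704, 0.609]
contact_force: [-0.8, 1.2, 4.3]
opening: 0.731
t9.68 p [449.7  67.3  60.3] xang 98.2 tilt 47.1 F [-0.8  1.2  4.3] M [ 0.    0.18 -0.17] open 0.731 q [-0.01  0.51  1.81 -0.12  1.64 -1.69]
more
```

```bash
python3 -m inch '[{"ax":0,"ay":0,"az":0,"x":0,"y":0.7,"z":-0.7,"hand":1},{"ax":0,"ay":0,"az":0,"x":0,"y":0,"z":0,"hand":1}]' 
python3 -m inch '[{"ax":0,"ay":0,"az":0,"x":0,"y":0,"z":0,"hand":0},{"ax":0,"ay":0,"az":0,"x":0,"y":0,"z":0,"hand":-1},{"ax":0,"ay":0,"az":0,"x":0,"y":0,"z":0,"hand":-1},{"ax":0,"ay":0,"az":0,"x":0,"y":0,"z":0,"hand":-1}]' 
python3 -m inch '[{"ax":0,"ay":0,"az":0,"x":0,"y":-3.4,"z":3.7,"hand":-1},{"ax":0,"ay":0,"az":0,"x":0,"y":-17,"z":18.3,"hand":-1},{"ax":0,"ay":0,"az":0,"x":0,"y":-27.3,"z":29.2,"hand":-1},{"ax":0,"ay":0,"az":0,"x":0,"y":-27.3,"z":29.2,"hand":-1},{"ax":0,"ay":0,"az":0,"x":0,"y":-23,"z":24.6,"hand":-1}]' 
python3 -c "
from h import *
st((.445,-.115,.195))
L=[]
for n in('scene','top'):
  c=read_camera(n)
  L.append(crop(c,.4525,.0675,.07,66,80,6,[(.065,.032),(.065,.023)]))
cv2.imwrite('pics/m6.png',np.hstack(L))"
```

```text
time: 9.85
eef_pos: [0.4497, 0.0673, 0.0603]
tcp_rot: [-0.239, -0.276, 0.704, 0.609]
contact_force: [0.0, 1.7, 8.6]
opening: 0.731
time: 10.18
eef_pos: [0.4493, 0.0673, 0.0578]
tcp_rot: [-0.24, -0.277, 0.703, 0.609]
contact_force: [-0.3, -0.2, 0.3]
opening: 1.003
time: 10.6
eef_pos: [0.4497, 0.0672, 0.2043]
tcp_rot: [-0.24, -0.278, 0.703, 0.609]
contact_force: [0.2, 0.7, 0.9]
opening: 1.001
t10.60 p [449.7  67.2 204.3] xang 98.2 tilt 47.0 F [0.2 0.7 0.9] M [ 0.05 -0.37 -0.02] open 1.001 q [-0.01  0.3   1.78 -0.12  1.87 -1.72]
shift tool xyz mm [-179.6   28.7   14.2]
```

View pics/m6.png

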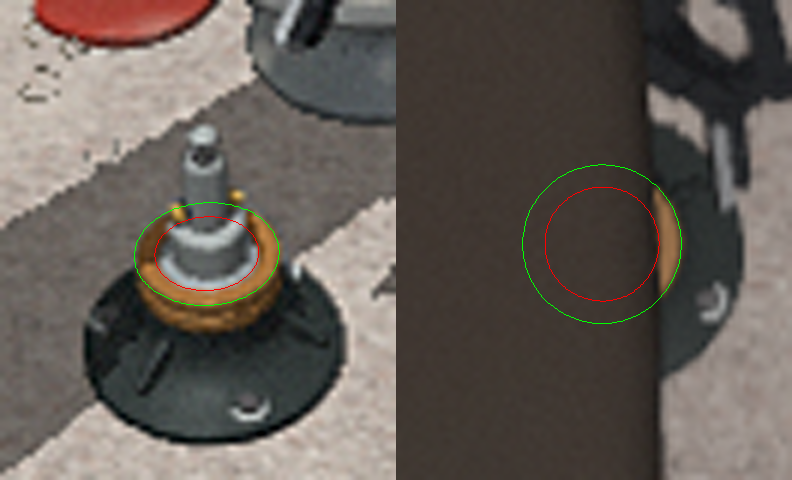

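The ring lies flat on the hub with the 44 mm step showing evenly inside its bore (scene centre at about (205,260)). Contact came at exactly the predicted height. Next is the spacer, using the same tilted grasp.

```bash
python3 -m inch '[{"ax":0,"ay":0,"az":0,"x":-35.7,"y":4.9,"z":4.6,"hand":-1},{"ax":0,"ay":0,"az":0,"x":-35.7,"y":4.9,"z":4.6,"hand":-1},{"ax":0,"ay":0,"az":0,"x":-35.7,"y":4.9,"z":4.6,"hand":-1},{"ax":0,"ay":0,"az":0,"x":-35.7,"y":4.9,"z":4.6,"hand":-1},{"ax":0,"ay":0,"az":0,"x":-35.7,"y":4.9,"z":4.6,"hand":-1}]' >/dev/null
python3 -m inch '[{"ax":0,"ay":0.0675,"az":-0.0723,"x":0,"y":24.5,"z":-26.3,"hand":-1},{"ax":0,"ay":0.0675,"az":-0.0723,"x":0,"y":24.5,"z":-26.3,"hand":-1},{"ax":0,"ay":0.0675,"az":-0.0723,"x":0,"y":24.5,"z":-26.3,"hand":-1},{"ax":0,"ay":0.0675,"az":-0.0723,"x":0,"y":24.5,"z":-26.3,"hand":-1},{"ax":0,"ay":0,"az":0,"x":0,"y":0,"z":0,"hand":-1}]' 
python3 -c "
from h import *
st((.4418,-.1145,.020))
c=read_camera('scene'); print(hfit(c,.4445,-.1155,0,.022,.027,.018,.005))"
```

```text
time: 11.53
eef_pos: [0.437, -0.1136, 0.0512]
tcp_rot: [-0.284, -0.221, 0.569, 0.739]
contact_force: [-1.4, 1.1, -0.0]
opening: 1.0
t11.53 p [ 437.  -113.6   51.2] xang 75.3 tilt 47.8 F [-1.4  1.1 -0. ] M [-0.09 -0.25  0.03] open 1.000 q [-0.42  0.52  1.81 -0.12  1.63 -1.69]
shift tool xyz mm [  0.3  17.3 -26.4]
(np.float64(0.4442638888888889), np.float64(-0.11569444444444445))
```

```bash
python3 -m inch '[{"ax":0,"ay":0,"az":0,"x":0.3,"y":6,"z":-9,"hand":-1},{"ax":0,"ay":0,"az":0,"x":0,"y":6,"z":-9,"hand":-1},{"ax":0,"ay":0,"az":0,"x":0,"y":5.3,"z":-8.4,"hand":-1},{"ax":0,"ay":0,"az":0,"x":0,"y":0,"z":0,"hand":-1}]' 
python3 -c "
from h import *
st((.4418,-.1145,.019))"
python3 -m inch '[{"ax":0,"ay":0,"az":0,"x":0,"y":0,"z":0,"hand":1},{"ax":0,"ay":0,"az":0,"x":0,"y":0,"z":0,"hand":1},{"ax":0,"ay":0,"az":0,"x":0,"y":0,"z":0,"hand":1},{"ax":0,"ay":0,"az":0,"x":0,"y":0,"z":0,"hand":1},{"ax":0,"ay":0,"az":0,"x":0,"y":0,"z":0,"hand":1}]' 40
python3 -c "
from h import *
st((.4443,-.1155,.011))
c=read_camera('scene');cv2.imwrite('pics/m7.png',crop(c,.4443,-.1155,.02,80,80,7)); print(hfit(c,.4443,-.1155,0,.022,.027,.018,.005))"
```

```text
time: 11.92
eef_pos: [0.4477, -0.1146, 0.0264]
tcp_rot: [-0.289, -0.225, 0.571, 0.735]
contact_force: [0.4, 0.4, 0.1]
opening: 0.998
t11.92 p [ 447.7 -114.6   26.4] xang 75.7 tilt 47.0 F [0.4 0.4 0.1] M [-0.08 -0.37  0.01] open 0.998 q [-0.41  0.58  1.79 -0.12  1.59 -1.68]
shift tool xyz mm [-1.4  9.3 -1.5]
time: 12.33
eef_pos: [0.4483, -0.1153, 0.0283]
tcp_rot: [-0.29, -0.225, 0.57, 0.735]
contact_force: [1.6, 0.6, 5.0]
opening: 0.58
t12.33 p [ 448.3 -115.3   28.3] xang 75.6 tilt 46.9 F [1.6 0.6 5. ] M [ 0.04 -0.02 -0.05] open 0.580 q [-0.41  0.57  1.79 -0.12  1.59 -1.68]
shift tool xyz mm [ -1.2  14.6 -10. ]
(np.float64(0.44385555555555556), np.float64(-0.11402777777777778))
```

View pics/m7.png

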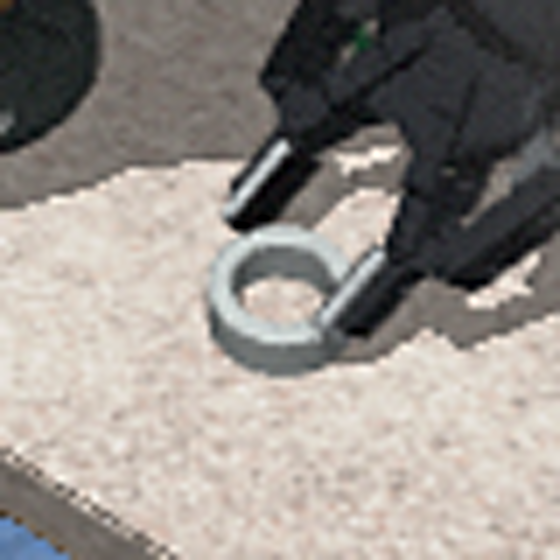

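The picture shows the pads caught only the outer part of the spacer (opening 0.58, a chord). I'd used a reading taken before the arm settled. I'll open, correct the position and grip again.

```bash
python3 -m inch '[{"ax":0,"ay":0,"az":0,"x":0,"y":0,"z":0,"hand":-1},{"ax":0,"ay":0,"az":0,"x":0,"y":0,"z":0,"hand":-1},{"ax":0,"ay":0,"az":0,"x":0,"y":0,"z":0,"hand":-1},{"ax":0,"ay":0,"az":0,"x":0,"y":0,"z":0,"hand":-1},{"ax":0,"ay":0,"az":0,"x":0,"y":0,"z":0,"hand":-1}]' 
python3 -c "
from h import *
st((.4418,-.1145,.020))
c=read_camera('scene'); print(hfit(c,.4443,-.1155,0,.022,.027,.018,.005))"
```

```text
time: 12.8
eef_pos: [0.4471, -0.1151, 0.0267]
tcp_rot: [-0.289, -0.225, 0.57, 0.736]
contact_force: [0.7, 0.5, -0.2]
opening: 1.002
t12.80 p [ 447.1 -115.1   26.7] xang 75.6 tilt 47.0 F [ 0.7  0.5 -0.2] M [-0.06 -0.33 -0.01] open 1.002 q [-0.41  0.58  1.79 -0.12  1.59 -1.68]
shift tool xyz mm [-0.8  8.4 -1.3]
(np.float64(0.4443972222222222), np.float64(-0.11358333333333334))
```

```bash
python3 -m inch '[{"ax":0,"ay":0,"az":0,"x":0.5,"y":4.3,"z":-0.7,"hand":-1},{"ax":0,"ay":0,"az":0,"x":0,"y":4.3,"z":-0.6,"hand":-1},{"ax":0,"ay":0,"az":0,"x":0,"y":0,"z":0,"hand":-1},{"ax":0,"ay":0,"az":0,"x":0,"y":0,"z":0,"hand":-1}]' 
python3 -c "
from h import *
st((.4418,-.1135,.020))"
python3 -m inch '[{"ax":0,"ay":0,"az":0,"x":0,"y":0,"z":0,"hand":1},{"ax":0,"ay":0,"az":0,"x":0,"y":0,"z":0,"hand":1},{"ax":0,"ay":0,"az":0,"x":0,"y":0,"z":0,"hand":1},{"ax":0,"ay":0,"az":0,"x":0,"y":0,"z":0,"hand":1},{"ax":0,"ay":0,"az":0,"x":0,"y":0,"z":0,"hand":1}]' 40
python3 -c "
from h import *
st((.4443,-.1135,.011))
c=read_camera('scene'); print(hfit(c,.4443,-.1135,0,.022,.027,.018,.005))"
```

```text
time: 13.18
eef_pos: [0.4417, -0.1131, 0.0198]
tcp_rot: [-0.289, -0.225, 0.57, 0.736]
contact_force: [-0.0, 0.1, 0.1]
opening: 0.999
t13.18 p [ 441.7 -113.1   19.8] xang 75.6 tilt 47.1 F [-0.   0.1  0.1] M [-0.08 -0.29  0.08] open 0.999 q [-0.41  0.58  1.8  -0.12  1.58 -1.68]
shift tool xyz mm [-0.4 -0.3  0. ]
time: 13.6
eef_pos: [0.4428, -0.1136, 0.0207]
tcp_rot: [-0.29, -0.225, 0.57, 0.735]
contact_force: [1.6, -0.6, 1.8]
opening: 0.61
t13.60 p [ 442.8 -113.6   20.7] xang 75.6 tilt 46.9 F [ 1.6 -0.6  1.8] M [-0.15 -0.12  0.09] open 0.610 q [-0.41  0.58  1.8  -0.12  1.58 -1.68]
shift tool xyz mm [ 0.5  5.5 -8.1]
(np.float64(0.44395277777777775), np.float64(-0.114125))
```

```bash
python3 -m inch '[{"ax":0,"ay":0,"az":0,"x":0,"y":-2.7,"z":2.9,"hand":1},{"ax":0,"ay":0,"az":0,"x":0,"y":-13.7,"z":14.6,"hand":1},{"ax":0,"ay":-0.0675,"az":0.0723,"x":0,"y":-24.6,"z":26.3,"hand":1},{"ax":0,"ay":-0.0675,"az":0.0723,"x":0,"y":-24.6,"z":26.3,"hand":1},{"ax":0,"ay":-0.0675,"az":0.0723,"x":0,"y":-24.6,"z":26.3,"hand":1}]'
python3 -m inch '[{"ax":0,"ay":-0.0675,"az":0.0723,"x":0,"y":-23.2,"z":24.9,"hand":1},{"ax":0,"ay":0,"az":0,"x":0,"y":0,"z":0,"hand":1},{"ax":0,"ay":0,"az":0,"x":0,"y":0,"z":0,"hand":1}]'
python3 -c "
from h import *
st((.4511,.0673,.185))"
```

```text
time: 14.07
eef_pos: [0.4419, -0.1135, 0.1528]
tcp_rot: [-0.252, -0.266, 0.674, 0.642]
contact_force: [0.3, -0.4, -2.5]
opening: 0.611
time: 14.32
eef_pos: [0.4434, -0.1129, 0.1878]
tcp_rot: [-0.242, -0.279, 0.703, 0.608]
contact_force: [-0.1, 0.2, -2.2]
opening: 0.613
t14.32 p [ 443.4 -112.9  187.8] xang 98.3 tilt 46.7 F [-0.1  0.2 -2.2] M [ 0.1  -0.52  0.05] open 0.613 q [-0.3   0.3   1.81 -0.33  1.78 -1.96]
shift tool xyz mm [177.2 -22.6 -24.9]
```

```bash
python3 -m inch '[{"ax":0,"ay":0,"az":0,"x":35.4,"y":-4.9,"z":-4.6,"hand":1},{"ax":0,"ay":0,"az":0,"x":35.4,"y":-4.9,"z":-4.6,"hand":1},{"ax":0,"ay":0,"az":0,"x":35.4,"y":-4.9,"z":-4.6,"hand":1},{"ax":0,"ay":0,"az":0,"x":35.4,"y":-4.9,"z":-4.6,"hand":1},{"ax":0,"ay":0,"az":0,"x":35.4,"y":-4.9,"z":-4.6,"hand":1}]' >/dev/null
python3 -m inch '[{"ax":0,"ay":0,"az":0,"x":0,"y":0,"z":0,"hand":1},{"ax":0,"ay":0,"az":0,"x":0,"y":0,"z":0,"hand":1},{"ax":0,"ay":0,"az":0,"x":0,"y":0,"z":0,"hand":1}]'
python3 -c "
from h import *
s=st((.4511,.0673,.120)); p=s['eef_pos']; c=read_camera('scene'); z=p[2]-.0097
b=hfit(c,p[0]+.0014,p[1],z-.011,z+.011,.027,.018,.006); print('spacer scene',np.round(b,4))
im=crop(c,.4525,.0675,.14,66,80,6); cv2.imwrite('pics/m8.png',im)"
```

```text
time: 14.98
eef_pos: [0.4495, 0.0662, 0.1845]
tcp_rot: [-0.239, -0.276, 0.704, 0.61]
contact_force: [0.0, 0.2, -1.6]
opening: 0.614
t14.98 p [449.5  66.2 184.5] xang 98.2 tilt 47.2 F [ 0.   0.2 -1.6] M [ 0.08 -0.53  0.01] open 0.614 q [-0.02  0.33  1.79 -0.12  1.84 -1.71]
shift tool xyz mm [  0.9  42.5 -48.5]
spacer scene [0.4543 0.0734]
```

```bash
python3 -m inch '[{"ax":0,"ay":0,"az":0,"x":0.9,"y":-1,"z":-1,"hand":1},{"ax":0,"ay":0,"az":0,"x":0,"y":20.4,"z":-22,"hand":1},{"ax":0,"ay":0,"az":0,"x":0,"y":20.4,"z":-22,"hand":1},{"ax":0,"ay":0,"az":0,"x":0,"y":0,"z":0,"hand":1},{"ax":0,"ay":0,"az":0,"x":0,"y":0,"z":0,"hand":1}]'
python3 -m inch '[{"ax":0,"ay":0,"az":0,"x":0,"y":2.05,"z":-2.2,"hand":1},{"ax":0,"ay":0,"az":0,"x":0,"y":0,"z":0,"hand":1}]'
python3 -m inch '[{"ax":0,"ay":0,"az":0,"x":0,"y":2.05,"z":-2.2,"hand":1},{"ax":0,"ay":0,"az":0,"x":0,"y":0,"z":0,"hand":1}]'
python3 -m inch '[{"ax":0,"ay":0,"az":0,"x":0,"y":2.05,"z":-2.2,"hand":1},{"ax":0,"ay":0,"az":0,"x":0,"y":0,"z":0,"hand":1}]'
python3 -c "
from h import *
s=st((.4511,.0673,.120))"
```

```text
time: 15.45
eef_pos: [0.4506, 0.0669, 0.1252]
tcp_rot: [-0.238, -0.276, 0.703, 0.61]
contact_force: [0.0, -0.5, -0.6]
opening: 0.616
time: 15.62
eef_pos: [0.4528, 0.0674, 0.1245]
tcp_rot: [-0.241, -0.278, 0.703, 0.609]
contact_force: [-1.0, 0.2, -2.1]
opening: 0.612
time: 15.78
eef_pos: [0.4524, 0.0676, 0.121]
tcp_rot: [-0.241, -0.278, 0.703, 0.609]
contact_force: [-1.4, -0.6, -2.0]
opening: 0.614
time: 15.95
eef_pos: [0.4518, 0.0678, 0.1172]
tcp_rot: [-0.24, -0.278, 0.703, 0.609]
contact_force: [0.6, -0.3, -0.7]
opening: 0.613
t15.95 p [451.8  67.8 117.2] xang 98.2 tilt 47.0 F [ 0.6 -0.3 -0.7] M [ 0.03 -0.52  0.04] open 0.613 q [-0.01  0.42  1.8  -0.12  1.73 -1.7 ]
shift tool xyz mm [-0.3 -1.4  2.6]
```

```bash
python3 -m inch '[{"ax":0,"ay":0,"az":0,"x":-0.3,"y":2.1,"z":-0.8,"hand":1},{"ax":0,"ay":0,"az":0,"x":0,"y":0,"z":0,"hand":1}]'
python3 -m inch '[{"ax":0,"ay":0,"az":0,"x":0,"y":1.36,"z":-1.46,"hand":1},{"ax":0,"ay":0,"az":0,"x":0,"y":0,"z":0,"hand":1}]'
python3 -m inch '[{"ax":0,"ay":0,"az":0,"x":0,"y":1.36,"z":-1.46,"hand":1},{"ax":0,"ay":0,"az":0,"x":0,"y":0,"z":0,"hand":1}]'
python3 -c "
from h import *
s=st((.4511,.0673,.110))"
```

```text
time: 16.12
eef_pos: [0.4506, 0.0673, 0.1149]
tcp_rot: [-0.24, -0.277, 0.703, 0.609]
contact_force: [-0.6, 0.6, -1.1]
opening: 0.613
time: 16.28
eef_pos: [0.4507, 0.0673, 0.1129]
tcp_rot: [-0.24, -0.277, 0.703, 0.609]
contact_force: [-0.5, 0.8, -2.2]
opening: 0.612
time: 16.45
eef_pos: [0.4507, 0.0673, 0.1109]
tcp_rot: [-0.24, -0.277, 0.703, 0.609]
contact_force: [-0.2, 0.4, -1.4]
opening: 0.613
t16.45 p [450.7  67.3 110.9] xang 98.2 tilt 47.0 F [-0.2  0.4 -1.4] M [ 0.1  -0.53  0.02] open 0.613 q [-0.01  0.43  1.81 -0.12  1.72 -1.7 ]
shift tool xyz mm [-0.   0.3 -0.9]
```

Past the pin without contact. On to the 34 mm step (TCP about 106) and below.

```bash
for i in 1; do
python3 -m inch '[{"ax":0,"ay":0,"az":0,"x":0,"y":1.36,"z":-1.46,"hand":1},{"ax":0,"ay":0,"az":0,"x":0,"y":0,"z":0,"hand":1}]'
python3 -m inch '[{"ax":0,"ay":0,"az":0,"x":0,"y":1.36,"z":-1.46,"hand":1},{"ax":0,"ay":0,"az":0,"x":0,"y":0,"z":0,"hand":1}]'
python3 -m inch '[{"ax":0,"ay":0,"az":0,"x":0,"y":1.36,"z":-1.46,"hand":1},{"ax":0,"ay":0,"az":0,"x":0,"y":0,"z":0,"hand":1}]'
done | grep -v rot
python3 -c "
from h import *
s=st((.4511,.0673,.110))"
```

```text
time: 16.62
eef_pos: [0.4508, 0.0673, 0.1089]
contact_force: [-0.6, -0.1, -1.7]
opening: 0.61
time: 16.78
eef_pos: [0.4508, 0.0673, 0.1069]
contact_force: [-0.5, 0.3, -2.6]
opening: 0.617
time: 16.95
eef_pos: [0.4507, 0.0673, 0.1049]
contact_force: [-0.1, -0.4, -1.8]
opening: 0.609
t16.95 p [450.7  67.3 104.9] xang 98.2 tilt 47.0 F [-0.1 -0.4 -1.8] M [ 0.02 -0.54 -0.02] open 0.609 q [-0.01  0.44  1.81 -0.12  1.71 -1.7 ]
shift tool xyz mm [-0.  -3.7  3.5]
```

```bash
(python3 -m inch '[{"ax":0,"ay":0,"az":0,"x":0,"y":1.36,"z":-1.46,"hand":1},{"ax":0,"ay":0,"az":0,"x":0,"y":0,"z":0,"hand":1}]'
python3 -m inch '[{"ax":0,"ay":0,"az":0,"x":0,"y":1.36,"z":-1.46,"hand":1},{"ax":0,"ay":0,"az":0,"x":0,"y":0,"z":0,"hand":1}]'
python3 -m inch '[{"ax":0,"ay":0,"az":0,"x":0,"y":1.36,"z":-1.46,"hand":1},{"ax":0,"ay":0,"az":0,"x":0,"y":0,"z":0,"hand":1}]'
python3 -m inch '[{"ax":0,"ay":0,"az":0,"x":0,"y":1.36,"z":-1.46,"hand":1},{"ax":0,"ay":0,"az":0,"x":0,"y":0,"z":0,"hand":1}]'
)| grep -v rot
python3 -c "
from h import *
s=st((.4511,.0673,.110))"
```

```text
time: 17.12
eef_pos: [0.4512, 0.0673, 0.1033]
contact_force: [1.3, 0.9, -0.4]
opening: 0.613
time: 17.28
eef_pos: [0.4514, 0.0674, 0.1011]
contact_force: [3.1, 0.9, -0.7]
opening: 0.617
time: 17.45
eef_pos: [0.4514, 0.0674, 0.0991]
contact_force: [3.4, 1.8, -0.1]
opening: 0.617
time: 17.62
eef_pos: [0.4514, 0.0674, 0.0972]
contact_force: [3.3, 1.5, 0.6]
opening: 0.613
t17.62 p [451.4  67.4  97.2] xang 98.2 tilt 46.9 F [3.3 1.5 0.6] M [ 0.28 -0.88 -0.09] open 0.613 q [-0.01  0.45  1.81 -0.12  1.69 -1.69]
shift tool xyz mm [-0.  -8.5  9.6]
```

```bash
(python3 -m inch '[{"ax":0,"ay":0,"az":0,"x":0.3,"y":0.8,"z":-2.0,"hand":1},{"ax":0,"ay":0,"az":0,"x":0,"y":0,"z":0,"hand":1}]'
python3 -m inch '[{"ax":0,"ay":0,"az":0,"x":0,"y":1.36,"z":-1.46,"hand":1},{"ax":0,"ay":0,"az":0,"x":0,"y":0,"z":0,"hand":1}]'
python3 -m inch '[{"ax":0,"ay":0,"az":0,"x":0,"y":1.36,"z":-1.46,"hand":1},{"ax":0,"ay":0,"az":0,"x":0,"y":0,"z":0,"hand":1}]'
python3 -m inch '[{"ax":0,"ay":0,"az":0,"x":0,"y":1.36,"z":-1.46,"hand":1},{"ax":0,"ay":0,"az":0,"x":0,"y":0,"z":0,"hand":1}]'
python3 -m inch '[{"ax":0,"ay":0,"az":0,"x":0,"y":0.7,"z":-0.7,"hand":1},{"ax":0,"ay":0,"az":0,"x":0,"y":0,"z":0,"hand":1}]'
)| grep -v rot
python3 -c "
from h import *
s=st((.4511,.0673,.110))"
```

```text
time: 17.78
eef_pos: [0.4516, 0.0676, 0.0949]
contact_force: [2.3, 0.6, -0.6]
opening: 0.613
time: 17.95
eef_pos: [0.4516, 0.0676, 0.0929]
contact_force: [2.7, 0.9, -1.1]
opening: 0.612
time: 18.12
eef_pos: [0.4516, 0.0676, 0.0909]
contact_force: [2.1, 1.3, -0.0]
opening: 0.613
time: 18.28
eef_pos: [0.4517, 0.0677, 0.089]
contact_force: [3.4, 1.0, -0.5]
opening: 0.609
time: 18.45
eef_pos: [0.4517, 0.0677, 0.0881]
contact_force: [2.4, 0.5, -0.9]
opening: 0.612
t18.45 p [451.7  67.7  88.1] xang 98.2 tilt 47.0 F [ 2.4  0.5 -0.9] M [ 0.09 -0.74 -0.06] open 0.612 q [-0.01  0.47  1.81 -0.11  1.68 -1.69]
shift tool xyz mm [ -0.3 -14.5  16.4]
```

```bash
(python3 -m inch '[{"ax":0,"ay":0,"az":0,"x":0,"y":0.7,"z":-0.7,"hand":1},{"ax":0,"ay":0,"az":0,"x":0,"y":0,"z":0,"hand":1}]'
python3 -m inch '[{"ax":0,"ay":0,"az":0,"x":0,"y":0.7,"z":-0.7,"hand":1},{"ax":0,"ay":0,"az":0,"x":0,"y":0,"z":0,"hand":1}]'
python3 -m inch '[{"ax":0,"ay":0,"az":0,"x":0,"y":0.7,"z":-0.7,"hand":1},{"ax":0,"ay":0,"az":0,"x":0,"y":0,"z":0,"hand":1}]'
python3 -m inch '[{"ax":0,"ay":0,"az":0,"x":0,"y":0.7,"z":-0.7,"hand":1},{"ax":0,"ay":0,"az":0,"x":0,"y":0,"z":0,"hand":1}]'
)| grep -v rot
python3 -c "
from h import *
s=st((.4511,.0673,.110))"
```

```text
time: 18.62
eef_pos: [0.4517, 0.0677, 0.0872]
contact_force: [2.6, 0.3, -0.8]
opening: 0.614
time: 18.78
eef_pos: [0.4517, 0.0677, 0.0862]
contact_force: [3.0, 0.7, -0.4]
opening: 0.613
time: 18.95
eef_pos: [0.4518, 0.0677, 0.0857]
contact_force: [3.8, 0.8, 2.9]
opening: 0.613
time: 19.12
eef_pos: [0.4518, 0.0677, 0.0857]
contact_force: [4.1, 0.7, 5.9]
opening: 0.615
t19.12 p [451.8  67.7  85.7] xang 98.2 tilt 47.0 F [4.1 0.7 5.9] M [-0.07 -0.07 -0.11] open 0.615 q [-0.01  0.47  1.81 -0.11  1.68 -1.69]
shift tool xyz mm [ -0.3 -16.   18.3]
```

The spacer is home: contact at TCP 85.7 mm, exactly as predicted. Release, rise, straighten the tool and look at the collar.

```bash
(python3 -m inch '[{"ax":0,"ay":0,"az":0,"x":0,"y":0.7,"z":-0.7,"hand":1},{"ax":0,"ay":0,"az":0,"x":0,"y":0,"z":0,"hand":1}]' 
python3 -m inch '[{"ax":0,"ay":0,"az":0,"x":0,"y":0,"z":0,"hand":0},{"ax":0,"ay":0,"az":0,"x":0,"y":0,"z":0,"hand":-1},{"ax":0,"ay":0,"az":0,"x":0,"y":0,"z":0,"hand":-1},{"ax":0,"ay":0,"az":0,"x":0,"y":0,"z":0,"hand":-1},{"ax":0,"ay":0,"az":0,"x":0,"y":0,"z":0,"hand":-1}]' 
python3 -m inch '[{"ax":0,"ay":0,"az":0,"x":0,"y":-3.4,"z":3.7,"hand":-1},{"ax":0,"ay":0,"az":0,"x":0,"y":-17,"z":18.3,"hand":-1},{"ax":0,"ay":0,"az":0,"x":0,"y":-27.3,"z":29.2,"hand":-1},{"ax":0,"ay":0,"az":0,"x":0,"y":-27.3,"z":29.2,"hand":-1},{"ax":0,"ay":0,"az":0,"x":0,"y":-6,"z":6.5,"hand":-1}]' 
python3 -m inch '[{"ax":-0.117,"ay":0,"az":0,"x":0,"y":0,"z":0,"hand":-1},{"ax":-0.117,"ay":0,"az":0,"x":0,"y":0,"z":0,"hand":-1},{"ax":-0.117,"ay":0,"az":0,"x":0,"y":0,"z":0,"hand":-1},{"ax":-0.117,"ay":0,"az":0,"x":0,"y":0,"z":0,"hand":-1},{"ax":-0.117,"ay":0,"az":0,"x":0,"y":0,"z":0,"hand":-1}]' 
python3 -m inch '[{"ax":-0.117,"ay":0,"az":0,"x":0,"y":0,"z":0,"hand":-1},{"ax":-0.118,"ay":0,"az":0,"x":0,"y":0,"z":0,"hand":-1},{"ax":0,"ay":0,"az":0,"x":0,"y":0,"z":0,"hand":-1},{"ax":0,"ay":0,"az":0,"x":0,"y":0,"z":0,"hand":-1}]' )| grep -v rot
python3 -c "
from h import *
st((.4605,.2844,.195))
L=[]
c=read_camera('scene'); print(hfit(c,.4607,.2845,0,.026,.022,.011,.004)); L=[crop(c,.4525,.0675,.09,40,50,9),crop(c,.4607,.2845,.013,40,50,9)]
np.save('pics/sc8.npy',c['img'])
cv2.imwrite('pics/m8.png',np.hstack(L))
c=read_camera('top');print(hfit(c,.4597,.2841,0,.026,.022,.011,.004))"
```

```text
time: 19.28
eef_pos: [0.4518, 0.0677, 0.0856]
contact_force: [2.9, 0.8, 9.0]
opening: 0.612
time: 19.7
eef_pos: [0.4505, 0.0677, 0.0827]
contact_force: [0.1, -0.1, -0.3]
opening: 1.001
time: 20.12
eef_pos: [0.4538, 0.0676, 0.2084]
contact_force: [1.0, -0.1, -0.3]
opening: 1.003
time: 20.53
eef_pos: [0.4517, 0.0676, 0.2027]
contact_force: [-1.0, 0.5, 0.3]
opening: 0.999
time: 20.87
eef_pos: [0.4503, 0.0675, 0.2023]
contact_force: [-0.4, -0.4, -1.1]
opening: 0.996
t20.87 p [450.3  67.5 202.3] xang 98.2 tilt 0.1 F [-0.4 -0.4 -1.1] M [-0.   -0.   -0.06] open 0.996 q [-0.07 -0.18  2.14  0.    1.18 -1.79]
shift tool xyz mm [213.2   7.3 -41.1]
(np.float64(0.4613777777777778), np.float64(0.28456666666666663))
(np.float64(0.4597), np.float64(0.2841))
```

View pics/m8.png

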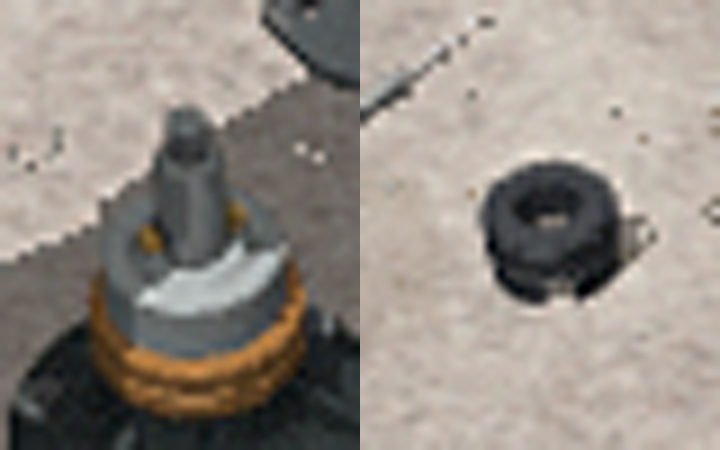

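Left crop: the spacer sits flat on the ring, with brass pin ends at (150,240) and (235,212). Right crop: the collar's front notch at (563,290) is slightly right of its axis at 553, giving a notch yaw of about 64° mod 90. The pin is at about 63° mod 90, so the current jaw yaw is close to aligned already.

```bash
(python3 -m inch '[{"ax":0,"ay":0,"az":0,"x":35.5,"y":0,"z":-6.9,"hand":-1},{"ax":0,"ay":0,"az":0,"x":35.5,"y":0,"z":-6.9,"hand":-1},{"ax":0,"ay":0,"az":0,"x":35.5,"y":0,"z":-6.9,"hand":-1},{"ax":0,"ay":0,"az":0,"x":35.5,"y":0,"z":-6.9,"hand":-1},{"ax":0,"ay":0,"az":0,"x":35.5,"y":0,"z":-6.9,"hand":-1}]' 
python3 -m inch '[{"ax":0,"ay":0,"az":0,"x":35.5,"y":0,"z":-6.9,"hand":-1},{"ax":0,"ay":0,"az":0,"x":0,"y":40,"z":0,"hand":-1},{"ax":0,"ay":0,"az":0,"x":0,"y":40,"z":0,"hand":-1},{"ax":0,"ay":0,"az":0,"x":0,"y":40,"z":0,"hand":-1},{"ax":0,"ay":0,"az":0,"x":0,"y":20,"z":0,"hand":-1}]' 
python3 -m inch '[{"ax":0,"ay":0,"az":0,"x":0,"y":0,"z":0,"hand":-1},{"ax":0,"ay":0,"az":0,"x":0,"y":0,"z":0,"hand":-1},{"ax":0,"ay":0,"az":0,"x":0,"y":0,"z":0,"hand":-1}]' )| grep -v rot
python3 -c "
from h import *
st((.4607,.2844,.017))"
```

```text
time: 21.38
eef_pos: [0.4609, 0.2502, 0.2019]
contact_force: [0.6, -0.5, 0.5]
opening: 0.998
time: 21.8
eef_pos: [0.4594, 0.284, 0.0564]
contact_force: [-0.5, -0.7, -0.7]
opening: 1.003
time: 22.05
eef_pos: [0.4637, 0.2851, 0.0637]
contact_force: [0.3, 0.1, 1.2]
opening: 1.0
t22.05 p [463.7 285.1  63.7] xang 98.2 tilt 0.1 F [0.3 0.1 1.2] M [0.03 0.01 0.02] open 1.000 q [ 0.36  0.22  2.02  0.    0.9  -1.35]
shift tool xyz mm [-0.3 46.6  3.2]
```

```bash
(python3 -m inch '[{"ax":0,"ay":0,"az":0,"x":-0.3,"y":22,"z":3.1,"hand":-1},{"ax":0,"ay":0,"az":0,"x":0,"y":22,"z":0,"hand":-1},{"ax":0,"ay":0,"az":0,"x":0,"y":2.5,"z":0,"hand":-1},{"ax":0,"ay":0,"az":0,"x":0,"y":0,"z":0,"hand":-1},{"ax":0,"ay":0,"az":0,"x":0,"y":0,"z":0,"hand":-1}]' 
python3 -m inch '[{"ax":0,"ay":0,"az":0,"x":0,"y":0,"z":0,"hand":1},{"ax":0,"ay":0,"az":0,"x":0,"y":0,"z":0,"hand":1},{"ax":0,"ay":0,"az":0,"x":0,"y":0,"z":0,"hand":1},{"ax":0,"ay":0,"az":0,"x":0,"y":0,"z":0,"hand":1},{"ax":0,"ay":0,"az":0,"x":0,"y":0,"z":0,"hand":1}]' 50
python3 -m inch '[{"ax":0,"ay":0,"az":0,"x":0,"y":0,"z":0,"hand":1},{"ax":0,"ay":0,"az":0,"x":0,"y":0,"z":0,"hand":1},{"ax":0,"ay":0,"az":0,"x":0,"y":0,"z":0,"hand":1}]' )| grep -v rot
python3 -c "
from h import *
st((.4607,.2844,.017)); c=read_camera('scene'); print(hfit(c,.461,.2845,0,.026,.022,.011,.004))"
```

```text
time: 22.47
eef_pos: [0.4605, 0.2843, 0.0179]
contact_force: [-0.2, -0.5, -0.2]
opening: 0.999
time: 22.88
eef_pos: [0.4598, 0.2842, 0.0171]
contact_force: [-0.4, 0.7, 4.3]
opening: 0.496
time: 23.13
eef_pos: [0.4598, 0.2841, 0.0171]
contact_force: [-0.9, -0.3, 6.4]
opening: 0.495
t23.13 p [459.8 284.1  17.1] xang 98.2 tilt 0.1 F [-0.9 -0.3  6.4] M [0.04 0.15 0.  ] open 0.495 q [ 0.37  0.3   2.03  0.    0.81 -1.35]
shift tool xyz mm [ 0.1  0.1 -0.9]
(np.float64(0.4615222222222222), np.float64(0.28929999999999995))
```

```bash
(python3 -m inch '[{"ax":0,"ay":0,"az":0,"x":0,"y":-4,"z":0,"hand":1},{"ax":0,"ay":0,"az":0,"x":0,"y":-34,"z":0,"hand":1},{"ax":0,"ay":0,"az":0,"x":0,"y":-40,"z":0,"hand":1},{"ax":0,"ay":0,"az":0,"x":0,"y":-40,"z":0,"hand":1},{"ax":0,"ay":0,"az":0,"x":0,"y":-40,"z":0,"hand":1}]' 
python3 -m inch '[{"ax":0,"ay":0,"az":0,"x":-35.5,"y":0,"z":6.4,"hand":1},{"ax":0,"ay":0,"az":0,"x":-35.5,"y":0,"z":6.4,"hand":1},{"ax":0,"ay":0,"az":0,"x":-35.5,"y":0,"z":6.4,"hand":1},{"ax":0,"ay":0,"az":0,"x":-35.5,"y":0,"z":6.4,"hand":1},{"ax":0,"ay":0,"az":0,"x":-35.5,"y":0,"z":6.4,"hand":1}]'
python3 -m inch '[{"ax":0,"ay":0,"az":0,"x":-35.5,"y":0,"z":6.4,"hand":1},{"ax":0,"ay":0,"az":0,"x":0,"y":0,"z":0,"hand":1},{"ax":0,"ay":0,"az":0,"x":0,"y":0,"z":0,"hand":1},{"ax":0,"ay":0,"az":0,"x":0,"y":0,"z":0,"hand":1}]' )| grep -v rot
python3 -c "
from h import *
s=st((.4521,.0678,.16)); c=read_camera('scene'); p=s['eef_pos']
print(hfit(c,p[0]+.0007,p[1],p[2]-.0171,p[2]+.0089,.022,.011,.004))
a=crop(c,.4525,.0675,.13,50,60,8); c=read_camera('top'); b=crop(c,.4525,.0675,.16,50,60,8); cv2.imwrite('pics/m9.png',np.hstack([a,b]))"
```

```text
time: 23.6
eef_pos: [0.4577, 0.2831, 0.1744]
contact_force: [-0.1, 0.8, -0.8]
opening: 0.495
time: 24.02
eef_pos: [0.4514, 0.102, 0.173]
contact_force: [0.7, -0.3, -1.1]
opening: 0.493
time: 24.35
eef_pos: [0.4508, 0.0674, 0.1731]
contact_force: [-0.2, 0.1, -0.7]
opening: 0.496
t24.35 p [450.8  67.4 173.1] xang 98.2 tilt 0.1 F [-0.2  0.1 -0.7] M [ 0.   -0.04  0.03] open 0.496 q [-0.08 -0.14  2.16  0.    1.12 -1.79]
shift tool xyz mm [ 0.2 13.1 -1.3]
(np.float64(0.4528472341775237), np.float64(0.0671993423346679))
```

View pics/m9.png

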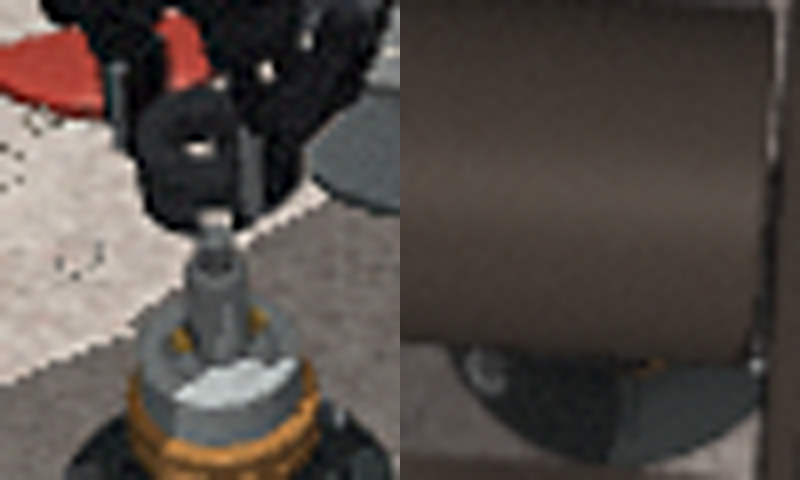

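The collar is held level above the spindle, with its front notch at (214,222) right over the stub. I'll lower it with force checks. Expected TCP heights: spindle step about 139, pin 112.6, home 104.1.

```bash
(python3 -m inch '[{"ax":0,"ay":0,"az":0,"x":0,"y":15,"z":-0.3,"hand":1},{"ax":0,"ay":0,"az":0,"x":0,"y":15,"z":0,"hand":1},{"ax":0,"ay":0,"az":0,"x":0,"y":0,"z":0,"hand":1},{"ax":0,"ay":0,"az":0,"x":0,"y":0,"z":0,"hand":1}]' 
python3 -m inch '[{"ax":0,"ay":0,"az":0,"x":0,"y":2,"z":0,"hand":1},{"ax":0,"ay":0,"az":0,"x":0,"y":0,"z":0,"hand":1}]' 
python3 -m inch '[{"ax":0,"ay":0,"az":0,"x":0,"y":2,"z":0,"hand":1},{"ax":0,"ay":0,"az":0,"x":0,"y":0,"z":0,"hand":1}]' 
python3 -m inch '[{"ax":0,"ay":0,"az":0,"x":0,"y":2,"z":0,"hand":1},{"ax":0,"ay":0,"az":0,"x":0,"y":0,"z":0,"hand":1}]' )| grep -v rot
python3 -c "
from h import *
s=st((.4521,.0678,.16))"
```

```text
time: 24.78
eef_pos: [0.4508, 0.0685, 0.1427]
contact_force: [0.1, 0.4, -0.1]
opening: 0.494
time: 24.95
eef_pos: [0.4521, 0.0678, 0.1422]
contact_force: [-0.1, 0.1, -1.7]
opening: 0.502
time: 25.12
eef_pos: [0.4519, 0.0674, 0.1399]
contact_force: [0.4, 0.3, -1.3]
opening: 0.495
time: 25.28
eef_pos: [0.4515, 0.0673, 0.1375]
contact_force: [-0.6, -0.9, -1.7]
opening: 0.494
t25.28 p [451.5  67.3 137.5] xang 98.2 tilt 0.0 F [-0.6 -0.9 -1.7] M [0.05 0.02 0.01] open 0.494 q [-0.08 -0.09  2.19  0.    1.04 -1.79]
shift tool xyz mm [  0.4 -22.5  -0.6]
```

```bash
(python3 -m inch '[{"ax":0,"ay":0,"az":0,"x":0,"y":2,"z":0,"hand":1},{"ax":0,"ay":0,"az":0,"x":0,"y":0,"z":0,"hand":1}]' 
python3 -m inch '[{"ax":0,"ay":0,"az":0,"x":0,"y":2,"z":0,"hand":1},{"ax":0,"ay":0,"az":0,"x":0,"y":0,"z":0,"hand":1}]' 
python3 -m inch '[{"ax":0,"ay":0,"az":0,"x":0,"y":2,"z":0,"hand":1},{"ax":0,"ay":0,"az":0,"x":0,"y":0,"z":0,"hand":1}]' )| grep -v rot
python3 -c "
from h import *
s=st((.4521,.0678,.16))"
```

```text
time: 25.45
eef_pos: [0.4518, 0.0673, 0.1355]
contact_force: [1.6, 0.6, -1.4]
opening: 0.496
time: 25.62
eef_pos: [0.4519, 0.0674, 0.1335]
contact_force: [1.5, -0.3, -2.0]
opening: 0.496
time: 25.78
eef_pos: [0.4519, 0.0674, 0.1315]
contact_force: [1.6, 0.2, -1.6]
opening: 0.496
t25.78 p [451.9  67.4 131.5] xang 98.2 tilt 0.1 F [ 1.6  0.2 -1.6] M [ 0.07 -0.26  0.02] open 0.496 q [-0.08 -0.08  2.19  0.    1.03 -1.79]
shift tool xyz mm [  0.4 -28.5  -0.3]
```

```bash
(python3 -m inch '[{"ax":0,"ay":0,"az":0,"x":0.1,"y":4,"z":-0.4,"hand":1},{"ax":0,"ay":0,"az":0,"x":0,"y":4,"z":0,"hand":1},{"ax":0,"ay":0,"az":0,"x":0,"y":0,"z":0,"hand":1}]' 
python3 -m inch '[{"ax":0,"ay":0,"az":0,"x":0,"y":4,"z":0,"hand":1},{"ax":0,"ay":0,"az":0,"x":0,"y":3,"z":0,"hand":1},{"ax":0,"ay":0,"az":0,"x":0,"y":0,"z":0,"hand":1},{"ax":0,"ay":0,"az":0,"x":0,"y":0,"z":0,"hand":1}]' 
python3 -m inch '[{"ax":0,"ay":0,"az":0,"x":0,"y":1,"z":0,"hand":1},{"ax":0,"ay":0,"az":0,"x":0,"y":0,"z":0,"hand":1}]' 
python3 -m inch '[{"ax":0,"ay":0,"az":0,"x":0,"y":1,"z":0,"hand":1},{"ax":0,"ay":0,"az":0,"x":0,"y":0,"z":0,"hand":1}]' )| grep -v rot
python3 -c "
from h import *
s=st((.4521,.0678,.16))"
```

```text
time: 26.03
eef_pos: [0.4519, 0.0676, 0.1227]
contact_force: [2.5, -0.0, -2.4]
opening: 0.496
time: 26.37
eef_pos: [0.4519, 0.0677, 0.1162]
contact_force: [2.3, 1.2, -2.8]
opening: 0.495
time: 26.53
eef_pos: [0.452, 0.0676, 0.1156]
contact_force: [1.7, 1.3, -1.4]
opening: 0.494
time: 26.7
eef_pos: [0.452, 0.0675, 0.1147]
contact_force: [1.1, 0.4, -1.4]
opening: 0.498
t26.70 p [452.   67.5 114.7] xang 98.2 tilt 0.0 F [ 1.1  0.4 -1.4] M [ 0.12 -0.27  0.03] open 0.498 q [-0.07 -0.05  2.2   0.    0.99 -1.79]
shift tool xyz mm [  0.3 -45.3  -0.1]
```

```bash
(python3 -m inch '[{"ax":0,"ay":0,"az":0,"x":0,"y":1,"z":0,"hand":1},{"ax":0,"ay":0,"az":0,"x":0,"y":0,"z":0,"hand":1}]' 
python3 -m inch '[{"ax":0,"ay":0,"az":0,"x":0,"y":1,"z":0,"hand":1},{"ax":0,"ay":0,"az":0,"x":0,"y":0,"z":0,"hand":1}]' 
python3 -m inch '[{"ax":0,"ay":0,"az":0,"x":0,"y":1,"z":0,"hand":1},{"ax":0,"ay":0,"az":0,"x":0,"y":0,"z":0,"hand":1}]' 
python3 -m inch '[{"ax":0,"ay":0,"az":0,"x":0,"y":0.7,"z":0,"hand":1},{"ax":0,"ay":0,"az":0,"x":0,"y":0,"z":0,"hand":1}]' )| grep -v rot
python3 -c "
from h import *
s=st((.4521,.0678,.16))"
```

```text
time: 26.87
eef_pos: [0.4521, 0.0675, 0.1136]
contact_force: [1.0, 0.9, -0.2]
opening: 0.495
time: 27.03
eef_pos: [0.4521, 0.0675, 0.1126]
contact_force: [1.2, 0.5, -1.2]
opening: 0.494
time: 27.2
eef_pos: [0.4521, 0.0675, 0.112]
contact_force: [-0.4, 0.3, 3.0]
opening: 0.497
time: 27.37
eef_pos: [0.4522, 0.0675, 0.1113]
contact_force: [-1.2, 0.1, 4.3]
opening: 0.497
t27.37 p [452.2  67.5 111.3] xang 98.2 tilt 0.0 F [-1.2  0.1  4.3] M [ 0.06  0.02 -0.02] open 0.497 q [-0.07 -0.05  2.2   0.    0.99 -1.79]
shift tool xyz mm [  0.4 -48.7  -0. ]
```

Pin felt at TCP 112.4, as predicted, and pressed about 1 mm (about 6 N). The camera estimates suggest the notch lags the pin by a few degrees counter-clockwise, so I'll turn that way in 2° steps.

```bash
m(){ grep -E "force|eef"; python3 -c "
from h import *
s=st()"; }
python3 -m inch '[{"ax":0,"ay":-0.035,"az":0,"x":0,"y":0,"z":0,"hand":1},{"ax":0,"ay":0,"az":0,"x":0,"y":0,"z":0,"hand":1}]' | m
python3 -m inch '[{"ax":0,"ay":-0.035,"az":0,"x":0,"y":0,"z":0,"hand":1},{"ax":0,"ay":0,"az":0,"x":0,"y":0,"z":0,"hand":1}]' |m
python3 -m inch '[{"ax":0,"ay":-0.035,"az":0,"x":0,"y":0,"z":0,"hand":1},{"ax":0,"ay":0,"az":0,"x":0,"y":0,"z":0,"hand":1}]' |m
```

```text
eef_pos: [0.4523, 0.0673, 0.1113]
contact_force: [-0.9, 0.0, 3.3]
t27.53 p [452.3  67.3 111.3] xang 100.3 tilt 0.0 F [-0.9  0.   3.3] M [ 0.02  0.01 -0.01] open 0.500 q [-0.07 -0.05  2.2   0.    0.99 -1.83]
eef_pos: [0.4524, 0.0673, 0.1112]
contact_force: [-0.2, -0.5, 3.3]
t27.70 p [452.4  67.3 111.2] xang 102.2 tilt 0.1 F [-0.2 -0.5  3.3] M [-0.14 -0.05 -0.  ] open 0.494 q [-0.07 -0.05  2.2   0.    0.98 -1.86]
eef_pos: [0.4519, 0.0677, 0.1105]
contact_force: [1.3, 1.1, -0.7]
t27.87 p [451.9  67.7 110.5] xang 104.2 tilt 0.1 F [ 1.3  1.1 -0.7] M [ 0.11 -0.32  0.  ] open 0.495 q [-0.07 -0.04  2.2   0.    0.98 -1.89]
```

The force fell to the bare weight (−0.7 N) and the tool sank 0.7 mm, so the pin has snapped in. I stop turning and push down.

```bash
m(){ python3 -c "
from h import *
s=st()"; }
python3 -m inch '[{"ax":0,"ay":0,"az":0,"x":0,"y":1,"z":0,"hand":1},{"ax":0,"ay":0,"az":0,"x":0,"y":0,"z":0,"hand":1}]' | m
python3 -m inch '[{"ax":0,"ay":0,"az":0,"x":0,"y":1,"z":0,"hand":1},{"ax":0,"ay":0,"az":0,"x":0,"y":0,"z":0,"hand":1}]' |m
python3 -m inch '[{"ax":0,"ay":0,"az":0,"x":0,"y":1,"z":0,"hand":1},{"ax":0,"ay":0,"az":0,"x":0,"y":0,"z":0,"hand":1}]' |m
```

```text
t28.03 p [451.9  67.7 109.4] xang 104.2 tilt 0.1 F [ 2.   0.6 -1.5] M [ 0.21 -0.38  0.03] open 0.496 q [-0.07 -0.04  2.2   0.    0.98 -1.89]
t28.20 p [451.9  67.7 108.6] xang 104.2 tilt 0.1 F [ 1.5  2.3 -2.6] M [ 0.3  -0.33  0.03] open 0.498 q [-0.07 -0.04  2.2   0.    0.98 -1.89]
this script no longer has the robotException ignored in: <_io.TextIOWrapper mode='rw' encoding='UTF-8'>
Traceback (most recent call last):
BrokenPipeError: [Errno 32] Broken pipe
Exception ignored on flushing sys.stdout:
BrokenPipeError: [Errno 32] Broken pipe
```

The third reading failed only because the piped commands raced each other. I'll run them one after another instead.

```bash
m(){ python3 -c "
from h import *
s=st()"; }
m
python3 -m inch '[{"ax":0,"ay":0,"az":0,"x":0,"y":1,"z":0,"hand":1},{"ax":0,"ay":0,"az":0,"x":0,"y":0,"z":0,"hand":1}]'>/dev/null; m
python3 -m inch '[{"ax":0,"ay":0,"az":0,"x":0,"y":1,"z":0,"hand":1},{"ax":0,"ay":0,"az":0,"x":0,"y":0,"z":0,"hand":1}]' >/dev/null;m
```

```text
t28.37 p [452.   67.7 107.7] xang 104.2 tilt 0.1 F [ 2.3  2.1 -1.2] M [ 0.28 -0.32  0.03] open 0.497 q [-0.07 -0.04  2.2   0.    0.98 -1.89]
t28.53 p [451.9  67.7 106.7] xang 104.2 tilt 0.1 F [ 1.5  1.5 -0.3] M [ 0.41 -0.24 -0.01] open 0.498 q [-0.07 -0.04  2.2   0.    0.98 -1.89]
t28.70 p [452.   67.6 105.8] xang 104.2 tilt 0.1 F [ 2.2  3.4 -0.2] M [ 0.43 -0.27  0.03] open 0.495 q [-0.07 -0.04  2.2   0.    0.97 -1.89]
```

```bash
m(){ python3 -c "
from h import *
s=st()"; }
python3 -m inch '[{"ax":0,"ay":0,"az":0,"x":0.2,"y":1,"z":0,"hand":1},{"ax":0,"ay":0,"az":0,"x":0,"y":0,"z":0,"hand":1}]'>/dev/null; m
python3 -m inch '[{"ax":0,"ay":0,"az":0,"x":0,"y":0.7,"z":0,"hand":1},{"ax":0,"ay":0,"az":0,"x":0,"y":0,"z":0,"hand":1}]' >/dev/null;m
python3 -m inch '[{"ax":0,"ay":0,"az":0,"x":0,"y":0.5,"z":0,"hand":1},{"ax":0,"ay":0,"az":0,"x":0,"y":0,"z":0,"hand":1}]' >/dev/null;m
```

```text
t28.87 p [451.9  67.7 104.8] xang 104.2 tilt 0.0 F [ 2.2  1.4 -0.8] M [ 0.35 -0.29 -0.01] open 0.497 q [-0.07 -0.03  2.21  0.    0.97 -1.89]
t29.03 p [451.9  67.7 104.1] xang 104.2 tilt 0.0 F [ 2.   1.7 -1.2] M [ 0.34 -0.31  0.06] open 0.496 q [-0.07 -0.03  2.21  0.    0.97 -1.89]
t29.20 p [452.   67.7 104.1] xang 104.2 tilt 0.0 F [-0.1  1.4  2.7] M [0.3  0.05 0.04] open 0.495 q [-0.07 -0.03  2.21  0.    0.97 -1.89]
```

Contact came at 104.1, the home height. A last light press, then release and withdraw.

```bash
(python3 -m inch '[{"ax":0,"ay":0,"az":0,"x":0,"y":0.7,"z":0,"hand":1},{"ax":0,"ay":0,"az":0,"x":0,"y":0,"z":0,"hand":1},{"ax":0,"ay":0,"az":0,"x":0,"y":0,"z":0,"hand":1}]'
python3 -m inch '[{"ax":0,"ay":0,"az":0,"x":0,"y":0,"z":0,"hand":0},{"ax":0,"ay":0,"az":0,"x":0,"y":0,"z":0,"hand":-1},{"ax":0,"ay":0,"az":0,"x":0,"y":0,"z":0,"hand":-1},{"ax":0,"ay":0,"az":0,"x":0,"y":0,"z":0,"hand":-1},{"ax":0,"ay":0,"az":0,"x":0,"y":0,"z":0,"hand":-1}]'
python3 -m inch '[{"ax":0,"ay":0,"az":0,"x":0,"y":-5,"z":0,"hand":-1},{"ax":0,"ay":0,"az":0,"x":0,"y":-25,"z":0,"hand":-1},{"ax":0,"ay":0,"az":0,"x":0,"y":-40,"z":0,"hand":-1},{"ax":0,"ay":0,"az":0,"x":0,"y":-40,"z":0,"hand":-1},{"ax":0,"ay":0,"az":0,"x":0,"y":-20,"z":0,"hand":-1}]'
python3 -m inch '[{"ax":0,"ay":0,"az":0,"x":-40,"y":0,"z":0,"hand":-1},{"ax":0,"ay":0,"az":0,"x":-40,"y":0,"z":0,"hand":-1},{"ax":0,"ay":0,"az":0,"x":-40,"y":0,"z":0,"hand":-1},{"ax":0,"ay":0,"az":0,"x":0,"y":0,"z":0,"hand":-1},{"ax":0,"ay":0,"az":0,"x":0,"y":0,"z":0,"hand":-1}]')|grep -v rot
python3 -c "
from h import *
st(); c=read_camera('scene'); t=read_camera('top')
a=crop(c,.4525,.0675,.08,50,60,8,[(.113,.022),(.087,.022)]); b=cv2.resize(t['img'][100:280,100:340,::-1],(640,480))[:, :400]
cv2.imwrite('pics/m10.png',np.hstack([a,b]))
o=np.load('pics/top0.npy').astype(int); d=abs(t['img'].astype(int)-o).max(2)
k=.7
for n,(u,v) in dict(stamp=(213,232),kidney=(270,265),cutter=(443,225)).items(): u,v=int(u*k),int(v*k); print(n,d[v-18:v+18,u-18:u+18].mean().round(1),d[v-18:v+18,u-18:u+18].max())
print('ref',d[250:290,300:330].mean(),d[250:290,300:330].max())"
```

```text
time: 29.45
eef_pos: [0.452, 0.0677, 0.104]
contact_force: [-1.9, 2.6, 7.4]
opening: 0.493
time: 29.87
eef_pos: [0.4515, 0.0676, 0.1025]
contact_force: [-0.8, -0.0, 0.0]
opening: 0.999
time: 30.28
eef_pos: [0.4537, 0.0675, 0.2385]
contact_force: [0.3, 0.7, 0.6]
opening: 1.003
time: 30.7
eef_pos: [0.4816, -0.0505, 0.2331]
contact_force: [-0.0, 0.1, 0.1]
opening: 1.001
t30.70 p [481.6 -50.5 233.1] xang 104.0 tilt 0.0 F [-0.   0.1  0.1] M [-0.04  0.02  0.03] open 1.001 q [-0.31 -0.14  2.04  0.    1.24 -2.13]
stamp 12.5 17
kidney 12.0 17
cutter 32.9 116
ref 80.22666666666667 114
```

View pics/m10.png

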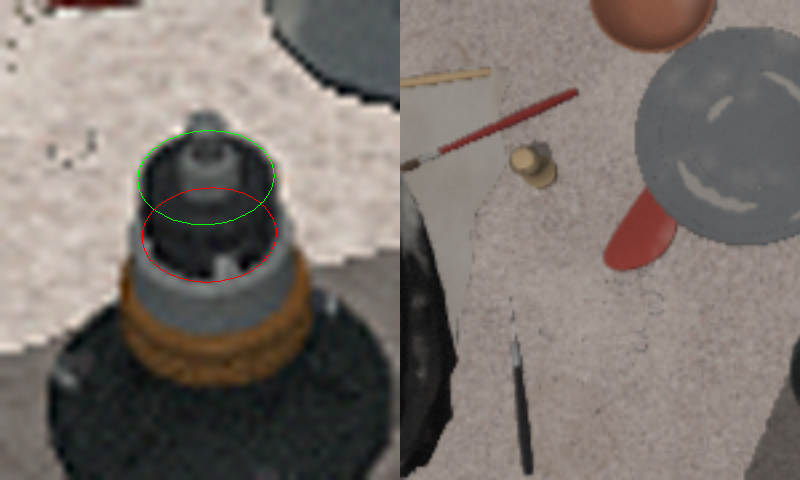

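The collar sits flat on the spacer with its top and bottom rims on the predicted circles, and the stamp and kidney are unchanged. The cutter difference could be the arm or its shadow, so I'll compare the cutter's fitted position before and after in the scene camera, then hand in.

```bash
python3 -c "
from h import *
c=read_camera('scene'); o=dict(c); o['img']=np.load('pics/scene0.npy')
g=ray(c,497*.7,319*.7,.011)
for k in(o,c): print(hfit(k,g[0],g[1],0,.022,.0335,.0325,.008))
d=abs(c['img'].astype(int)-o['img']).max(2); u,v=int(497*.7),int(319*.7); print(d[v-18:v+18,u-18:u+18].mean(), d[v-18:v+18,u-18:u+18].max()); print(get_state()['contact_force'])"
python3 - <<'E'
from plant import sign_off
print(sign_off())
E
```

```text
(np.float64(0.6637718039152384), np.float64(-0.04106756675014364))
(np.float64(0.6623718039152384), np.float64(-0.04191201119458809))
35.229166666666664 72
[-0.52135179  0.20859865  0.01499513]
the job is handed in; nothing more can be done
None
```

The spindle is built up: bronze thrust ring, then steel spacer, then drive collar, each lowered in the grip until it touched its seat before I let go. I handed it in at about 31 s, with the gripper open and clear of everything.

- **Ring and spacer:** I gripped both with the tool tilted about 47° so the spindle cleared the gripper body. Each touched down at its predicted height, pressed home with about 9 N. My first grip on the spacer caught only its outer edge and shifted it by about 2 mm on the worktop; I opened and gripped it again properly before lifting.
- **Collar:** It rested on the pin at the predicted height and pressed it with about 6 N. It snapped in after about 6° of turning, seen as the force falling to the collar's own weight. I then stopped turning and lowered it to its home height, with a final press of about 9 N. No measured moment about the spindle axis was above 0.06 N m while turning and pressing the collar home.
- **Last checks:** The final picture shows the stack flat and level, with the collar's rims where they should be. The stamp and kidney look unchanged against the first picture.
- **Less certain:** The ring cutter comparison disagreed a little. Picture differences there were large, and its fitted position differed by about 1.6 mm between first and last pictures. I put this down to arm shadow and fit error: the arm did not work near it and I saw no unexplained contact force. I did not confirm it separately.

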